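# Put the seed shaker and the oil canister away behind the bread rack's rail

## Robot

A 7-joint arm with a two-finger parallel gripper is mounted at the origin on the work surface. World frame = base frame: x ahead of the robot, y to its left, z up, the work surface at z = 0. Lengths are in m, angles in rad, forces in N, time in s.
With the tool pointing down it reaches from about 0.425 to 0.875 m from the base axis. Payload 8.4 kg.
Tool frame: the origin (TCP) lies midway between the tips of the shut fingers; the grasp point (between the pads) lies 19 mm behind it (manip.hold_point_z is the distance from the TCP to the grasp point, in m); z points along the fingers, y is the direction in which the jaws open and shut (so a half turn about z gives the same grasp; the last joint's range is limited). The gripper opens to 85 mm and grips with 20 to 120 N. Pads are 22 mm wide; open, the fingers measure 114 mm over their backs; the gripper's body (76 mm by 85 mm) begins 54 mm behind the grasp point. The pads swing forward as they close: fully open they stand 13 mm farther back than shut.
Start: joints at [1.231, 0.333, 0.04, 1.465, -0.013, 1.343, -0.059], TCP at [0.155, -0.631, 0.231] pointing down, gripper open.
Joint ranges: [-2.58, 2.58], [-0.38, 2.09], [-1.3, 1.39], [0.25, 2.4], [-1.5, 4.64], [0.08, 2.09], [-2.65, 2.65]. Speed limits (rad/s): [2.22, 2.22, 2.79, 2.79, 3.14, 3.14, 3.14].

## Interface

Orientations are given as a unit quaternion [x, y, z, w].
In Python, from plant import status, get_image, camera_model, workorder, manip gives the robot as it stands.
- The arm moves only by the tool step_arm, never from a script. Its argument "motion" is a list that holds one entry, the list of rows, each a list of 5 numbers: the opening, from -1 (shut) to 1 (fully open), then the shift along the tool's x, y, z each as a share of 100 mm, from -1 to 1, then the turn about the tool's z as a share of 180 degrees, from -1 to 1. In form: [[[fingers, tx, ty, tz, turn], ...]]. A call has 1 to 12 rows; each row shifts and turns the commanded pose from where the row before left it, along the tool's axes as they then stand; what a row does not reach is not made up. A row lasts 1/12 s, in which the tool goes at most 41.7 mm and 7.16 degrees, less where a joint would pass 70% of its speed; a pose out of reach is approached as far as the arm can. A call with a number of a shift or a turn outside -1 to 1 is refused whole. A call with a gripper value outside its range is refused whole. The fingers move at their own pace and stop on an object; "force" is the grip in N (left out, the last holds). Time passes only in rows, so rows that do not move let the fingers close. It gives the time, the measured TCP pose, the force and the opening at its end, in the units of the state.
- status.sense(): the state, without advancing time (a new reading comes with each control period).
- get_image(name): name is "side" or "top"; returns the picture (400x640x3 uint8, red, green, blue); there is no depth.
- camera_model(name): a dict with "vfov" (degrees; the focal length in pixels is half the picture's height over the tangent of half this angle, whatever the lens; pixels are square), "cx", "cy" (the principal point, pixels), "extrinsics" (4x4, takes a point from world to camera coordinates). Camera axes: x right, y down, z forward; pixel columns grow to the right and rows downward; lengths in m; the calibration is good to about 2 mm. A picture is of the moment at which its call begins. camera_model takes no time and is no camera call.
- workorder.finish_job(): hands the job in, once; it reports no verdict.
The state is a dict: "time_s": time; "joint_pos": joint angles; "qd": joint speeds; "joint_efforts": joint torques, N m; "position": TCP position; "tcp_rot": TCP orientation; "wrist_force": force on the tool from outside, world axes, zero at the start; "moment": the same for the moment, N m; "grip_width": finger opening in m.
Only numpy, scipy, OpenCV 4.12 (cv2) and the standard library are available. Lean on these libraries where they do the work, as an engineer would, in place of code of your own. Each camera call takes 0.05 s, during which the arm holds its last target. There are 200 camera calls.

## Task

Put the tall round seed shaker and the tall square canister away on the low shelf of the small bread rack: lift each over the front rail and stand it upright behind it, one in each of the two empty bays. Leave the stoneware jar in its bay and everything else on the bench where it is. Let neither the jar nor the two tins fall over.

Things in the scene. Friction and masses are not known exactly. Their poses are not given: they have to be found in the camera images.
- shaker_mid (a point): Seed shaker: upright round metal tin, 56 mm diameter (58 mm at the cap, from 98 mm up), 120 mm tall with a domed, perforated cap, 0.2 to 0.3 kg. It stands on the bench (never in the rack) at the start, to the left or right in front of the rack. This point is on its axis half-way up, 60 mm above its underside; z is the tin's axis.
- canister_mid (a point): Canister: upright square metal tin, 52 x 52 mm, its flat sides 108 mm tall, then a round black stopper (34 mm diameter) to 120 mm in all; 0.2 to 0.35 kg. It stands on the bench on the other side from the shaker. This point is on its axis 60 mm above its underside; x and y are square to the flat sides, z is up.
- rack: Small iron bread rack, 408 mm wide, fixed to the bench; place and yaw vary. Origin on the bench under the centre of the middle bay; x points into the rack, away from the robot, y along it to the left, z up. Low shelf: floor 30 mm above the bench, three bays at y = +120, 0, -120 mm, each 115 mm wide and 84 mm deep (x -42 to +42 mm). Tall posts only at x over +48 mm, y = +/-196 mm.
- rail_top (a point): Middle of the top edge of the retaining rail along the front of the low shelf, full width, 7 mm thick: 69 mm above the bench, 39 mm above the shelf floor, at rack x = -44 mm. The stop behind the bays is 58 mm high and the dividers between bays 56 mm, above the bench.
- upper_edge (a point): Middle of the lower front edge of the upper shelf, 245 mm above the bench at rack x = +2 mm. That shelf reaches back 150 mm from here and carries flatbread up to 320 mm, so it overhangs the rear half of the bays: a tool pointing straight down would strike it; one leaning back towards the robot by about 40 degrees goes under.
- bay0 (a point): Centre of the floor of the left bay (rack y = +120 mm), 30 mm above the bench; axes as the rack's.
- bay1 (a point): Centre of the floor of the middle bay, 30 mm above the bench; axes as the rack's.
- bay2 (a point): Centre of the floor of the right bay (rack y = -120 mm), 30 mm above the bench; axes as the rack's.
- jar: White stoneware jar with a wooden stopper, 60 mm diameter, 113 mm tall; it already stands near the middle of one of the three bays (which one varies) and stays there. Origin at the centre of its underside. z is its axis.
- squat_tin: Bystander: low round metal tin, 66 mm diameter, 45 mm tall, on the bench in front of the rack. Origin at the centre of its underside.
- scraper: Bystander: flat dough scraper, 84 x 110 mm, 16 mm tall, on the bench in front of the rack. Origin at its underside.
- bowl: Bystander: steel bowl, 120 mm diameter, 45 mm tall. Origin at the centre of its underside.
- mug: Bystander: white mug, 76 mm diameter, 85 mm tall, handle towards its +y. Origin at the centre of its underside.
- brush: Bystander: bench brush, lying flat along its x. Origin near its middle, at the underside.
- dough_board: Bystander: small wooden board, 160 x 100 x 14 mm, lying flat. Origin at the centre of its underside.
Not all that is in view belongs to the job. Leave any purple look-alike of the part that bears shaker_mid alone. What is shaped like the part that bears canister_mid but turquoise is not meant.

How it is judged:
On the way, in this order (a step that is already met when the one before it is completed fails the run):
1. one of the two tins stands upright on the low shelf behind the rail ((((horizontal distance between shaker_mid and bay0 below 0.036 m or horizontal distance between shaker_mid and bay1 below 0.036 m or horizontal distance between shaker_mid and bay2 below 0.036 m) and z of shaker_mid in the frame of rack between 0.08 and 0.1 m and angle between shaker_mid's own z axis and vertical below 0.12 rad) or ((horizontal distance between canister_mid and bay0 below 0.036 m or horizontal distance between canister_mid and bay1 below 0.036 m or horizontal distance between canister_mid and bay2 below 0.036 m) and z of canister_mid in the frame of rack between 0.08 and 0.1 m and angle between canister_mid's own z axis and vertical below 0.12 rad))), for 0.2 s.
2. both stand upright behind the rail, in different bays ((horizontal distance between shaker_mid and bay0 below 0.036 m or horizontal distance between shaker_mid and bay1 below 0.036 m or horizontal distance between shaker_mid and bay2 below 0.036 m) and z of shaker_mid in the frame of rack between 0.08 and 0.1 m and angle between each of shaker_mid, canister_mid's own z axis and vertical below 0.12 rad and (horizontal distance between canister_mid and bay0 below 0.036 m or horizontal distance between canister_mid and bay1 below 0.036 m or horizontal distance between canister_mid and bay2 below 0.036 m) and z of canister_mid in the frame of rack between 0.08 and 0.1 m and horizontal distance between shaker_mid and canister_mid above 0.07 m), for 0.2 s.
At the end, for the whole second after the job is handed in: Shaker and canister each stand upright (within 7 degrees) on the floor of the low shelf behind the rail (centre within 36 mm of a bay's centre), released and at rest, in different bays and not in the jar's; the jar and the bystanders are within 30 mm of where they began (all of step 2 and horizontal distance between each of shaker_mid, canister_mid and jar above 0.07 m and linear speed of each of shaker, canister below 0.02 m/s and distance of each of jar, squat_tin, scraper, bowl, mug, brush, dough_board from where it was at the start of the episode below 0.03 m); the robot touches nothing.
It fails at once if the jar or a bystander on the bench is shifted by more than 30 mm (distance of any of jar, squat_tin, scraper, bowl, mug, brush, dough_board from where it was at the start of the episode above 0.03 m).
It fails at once if the jar is tipped by more than 30 degrees (angle between jar's own z axis and vertical above 0.52 rad).
It fails at once if the shaker or the canister is tipped over (beyond 70 degrees) (angle between any of shaker_mid, canister_mid's own z axis and vertical above 1.22 rad).
It also fails if it takes over 67 s, if anything falls off the work surface, if the arm or the gripper's body presses on something with over 40 N, if the wrist force passes 120 N, or if a joint passes its speed limit or range.

## Working session

There is one attempt and no reset: what is moved stays moved. The work goes in short steps, Python scripts to look and compute and a tool call to move; the robot and the scene stay as the last step left them, time stands still between calls to the robot, and variables do not carry over. Pictures are saved under pics/ and viewed, about 8 in all and at most 12, crops included, and the job is handed in when it is done.

Besides the shell and the picture viewer there is one more tool, called after ">>>" as a command line: name --argument value ..., lists and objects as JSON in quotes. step_arm: Moves the arm, as the interface text tells. Shift numbers are shares of 100 mm and turn numbers shares of 180 degrees, none past 1 either way. Its arguments: {"type":"object","properties":{"motion":{"type":"array"},"force":{"type":"number"}},"required":["motion"]}

```bash
mkdir -p pics; ls; python3 - <<'E'
from plant import status, get_image, camera_model, workorder, manip
import cv2,numpy as np
np.set_printoptions(precision=4,suppress=True)
for n in ("side","top"):
    im=get_image(n); cv2.imwrite(f"pics/{n}0.png",im[:,:,::-1]); c=camera_model(n); print(n,c)
print(status.sense()); print(manip.hold_point_z)
E
```

```text
pics
side {'vfov': 50.092105907826095, 'cx': 327.8721317303568, 'cy': 208.3724232032245, 'extrinsics': array([[-0.8835, -0.4682,  0.0116,  0.466 ],
       [-0.2758,  0.5   , -0.8209,  0.2709],
       [ 0.3786, -0.7285, -0.5709,  1.1979],
       [ 0.    ,  0.    ,  0.    ,  1.    ]])}
top {'vfov': 43.03536768827161, 'cx': 324.42769929328875, 'cy': 208.67050572627926, 'extrinsics': array([[-0.0124, -0.9999,  0.0038,  0.0134],
       [-0.9971,  0.0121, -0.0752,  0.5586],
       [ 0.0752, -0.0047, -0.9972,  1.8168],
       [ 0.    ,  0.    ,  0.    ,  1.    ]])}
{'time_s': 0.1, 'joint_pos': array([ 1.2308,  0.3338,  0.0399,  1.4662, -0.0134,  1.3433, -0.0585]), 'qd': array([-0.    , -0.0014, -0.0002, -0.0033, -0.0002,  0.    , -0.0017]), 'joint_efforts': array([  0.0046, -66.0018,   1.3708, -40.6473,   0.0173,   0.0089,
         0.    ]), 'position': array([ 0.1549, -0.6308,  0.2305]), 'tcp_rot': array([ 0.9928,  0.1201, -0.0001, -0.0007]), 'wrist_force': array([-0.2245,  0.2516,  0.7856]), 'moment': array([0.0382, 0.0382, 0.0035]), 'grip_width': 0.08547664147056853}
0.0187
```

View pics/side0.png

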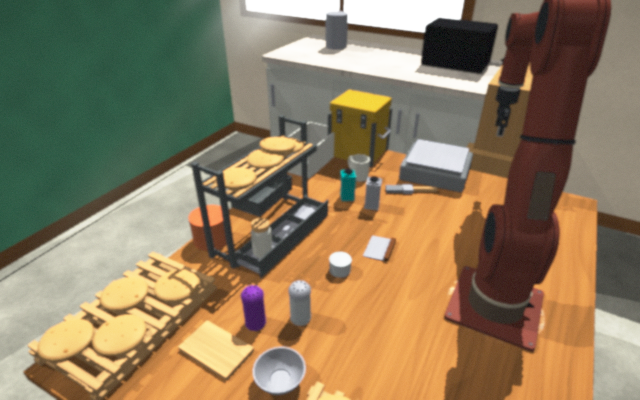

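View pics/top0.png

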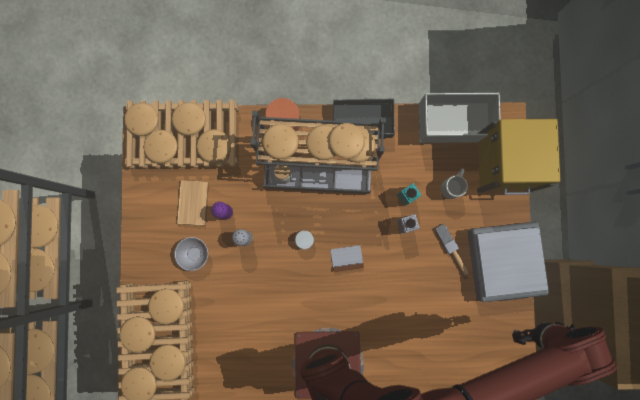

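The jar is in the left bay. The shaker is at top-view (241,237) and the canister at (410,224), so bay1 and bay2 are free. The purple and turquoise look-alikes stand nearby. Next I'll crop both views to measure positions.

```bash
cat > h.py <<'E'
import numpy as np, cv2
from plant import status, get_image, camera_model
np.set_printoptions(precision=4,suppress=True)
def cam(n):
    c=camera_model(n); f=200/np.tan(np.radians(c["vfov"]/2))
    return np.array([[f,0,c["cx"]],[0,f,c["cy"]],[0,0,1]]), np.array(c["extrinsics"])
def proj(n,P):
    K,E=cam(n); p=(E[:3,:3]@np.atleast_2d(P).T+E[:3,3:]); p=K@p; return (p[:2]/p[2]).T
def unproj(n,uv,z):
    K,E=cam(n); R,t=E[:3,:3],E[:3,3]; o=-R.T@t
    d=R.T@np.linalg.inv(K)@np.array([uv[0],uv[1],1.]); return o+d*(z-o[2])/d[2]
def crop(n,src,x0,y0,w,h,s,out):
    im=cv2.imread(src)[y0:y0+h,x0:x0+w]; cv2.imwrite(out,cv2.resize(im,None,fx=s,fy=s,interpolation=cv2.INTER_CUBIC))
E
python3 - <<'E'
from h import *
crop("top","pics/top0.png",225,105,200,150,4,"pics/topc.png")
crop("side","pics/side0.png",185,120,200,150,4,"pics/sidec.png")
E
```

```text
(no output)
```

View pics/topc.png

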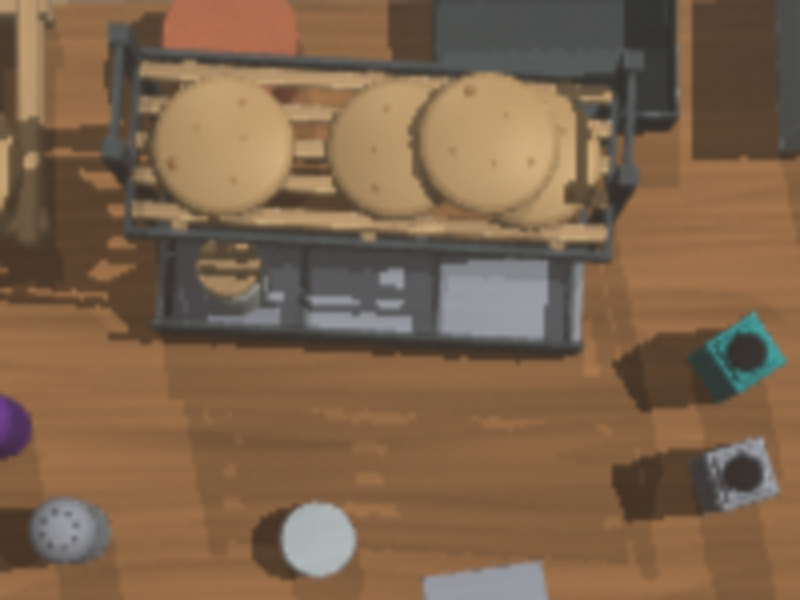

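View pics/sidec.png

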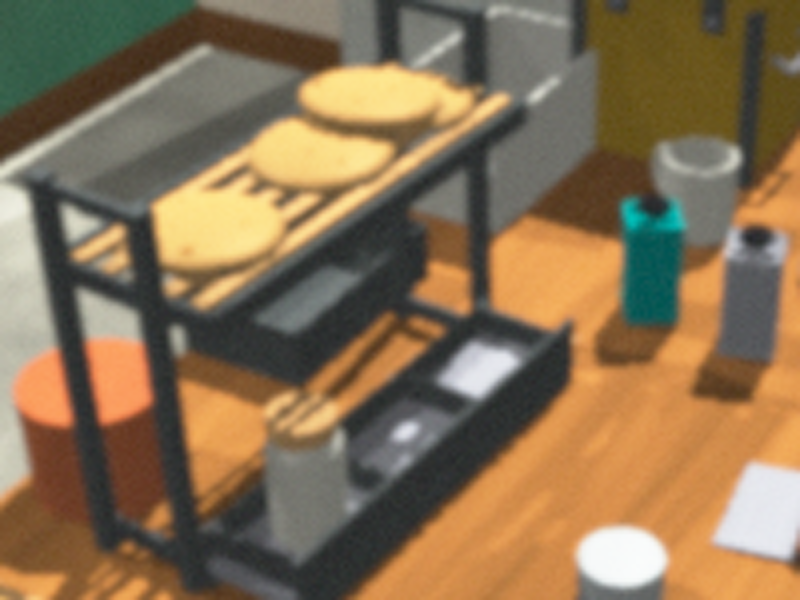

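```bash
python3 - <<'E'
from h import *
def T(u,v,z): return unproj("top",(225+u/4,105+v/4),z)
def S(u,v,z): return unproj("side",(185+u/4,120+v/4),z)
a=T(153,330,.069);b=T(580,353,.069)
print("rail",a,b,np.linalg.norm(a-b),"yaw",np.arctan2(*( (a-b)[[1,0]]))-np.pi/2)
a2=T(125,236,.258);b2=T(608,260,.258); print("upper",a2,b2,np.linalg.norm(a2-b2))
print("shaker",T(63,529,.117), "canister stopper",T(745,473,.12))
print("jar stopper", T(228,268,.143), "squat",T(318,540,.045))
yaw=np.arctan2((a-b)[1],(a-b)[0])-np.pi/2
c,s=np.cos(yaw),np.sin(yaw); R=np.array([[c,-s],[s,c]])
o=(a+b)[:2]/2-R@[-.0475,0]; print("rack o",o,np.degrees(yaw))
W=lambda x,y,z:np.r_[o+R@[x,y],z]
print("upper in rack",R.T@(a2[:2]-o),R.T@(b2[:2]-o))
vt=cv2.imread("pics/top0.png");vs=cv2.imread("pics/side0.png")
out=[]
sh=T(63,529,.117); ca=T(745,473,.12)
pts=[W(-.0475,y,.069) for y in(.204,-.204)]+[W(.002,y,.245) for y in(.2,-.2)]+[W(-.04,y,.03) for y in(.06,-.06)]+[W(.042,y,.03) for y in(.06,-.06)]+[W(0,.12,.143)]
pts+=[np.r_[sh[:2],z] for z in(0,.117)]+[np.r_[ca[:2],z] for z in (0,.12)]
for n,im,x0,y0,w,h in(("top",vt,225,105,200,150),("side",vs,185,120,200,220)):
    q=cv2.resize(im[y0:y0+h,x0:x0+w],None,fx=3,fy=3,interpolation=cv2.INTER_CUBIC)
    for p in proj(n,np.array(pts)): cv2.circle(q,tuple(int(round(t)) for t in ((p-[x0,y0])*3)),3,(0,0,255),1)
    out.append(q)
cv2.imwrite("pics/ov.png",cv2.resize(np.hstack([cv2.copyMakeBorder(out[0],0,210,0,0,0),out[1]]),None,fx=.66,fy=.66,interpolation=cv2.INTER_AREA))
E
```

```text
rail [0.6329 0.2222 0.069 ] [ 0.6079 -0.1551  0.069 ] 0.37817582220145546 yaw -0.06612690407072241
upper [0.6857 0.2222 0.258 ] [ 0.6619 -0.1608  0.258 ] 0.38372191169470643
shaker [0.4571 0.294  0.117 ] canister stopper [ 0.4976 -0.2895  0.12  ]
jar stopper [0.6763 0.1497 0.143 ] squat [0.446  0.0789 0.045 ]
rack o [0.6678 0.0304] -3.7887925155188573
upper in rack [0.0052 0.1926] [ 0.0068 -0.1911]
```

View pics/ov.png

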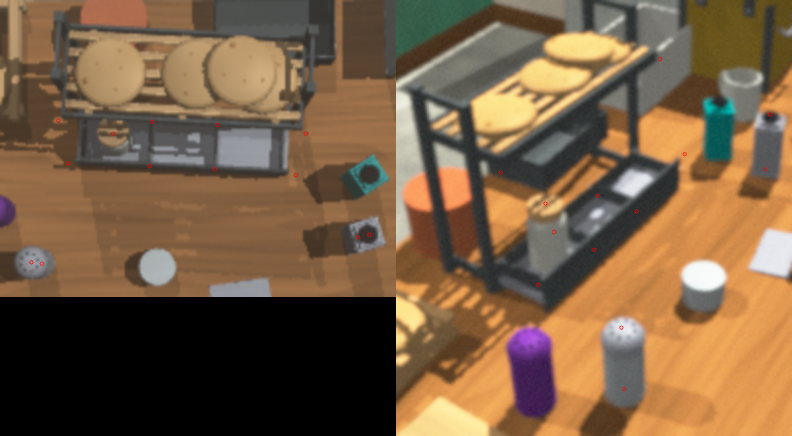

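>>> step_arm --motion '[[[1,0,0,0,0]]]' --force 60

```text
time_s: 0.18
position: [0.1549, -0.6309, 0.2307]
tcp_rot: [0.993, 0.12, -0.0, -0.001]
wrist_force: [-0.5, 0.4, -0.2]
grip_width: 0.0853
```

Measured estimates:
- **Rack:** origin (0.668, 0.030), yaw −3.8°.
- **Shaker:** (0.457, 0.294).
- **Canister:** (0.4975, −0.2895), yaw about 16°.

The overlay points sit on their features in both views. The interface gives no tilt command, so I'll check whether pushing into the upper reach limit tilts the tool outwards and whether the tilt stays.

>>> step_arm --motion '[[[1,0,0,-0.41,0],[1,0,0,-0.41,0],[1,0,0,-0.41,0],[1,0,0,-0.41,0],[1,0,0,-0.41,0],[1,0,0,-0.41,0],[1,0,0,-0.41,0],[1,0,0,-0.41,0]]]'

```text
time_s: 0.85
position: [0.1547, -0.6304, 0.5616]
tcp_rot: [0.993, 0.12, 0.0, 0.0]
wrist_force: [0.5, -2.6, 1.3]
grip_width: 0.0853
```

```bash
python3 -c "
from h import *
s=status.sense();print(s['joint_pos'],s['position'],s['tcp_rot'])"
```

```text
[ 1.2251  0.4319  0.077   0.6555 -0.0363  2.0542 -0.0518] [ 0.1547 -0.6304  0.5616] [0.9928 0.1201 0.     0.0004]
```

Joint 6 is at 2.05, close to its 2.09 limit. Continue upwards.

>>> step_arm --motion '[[[1,0,0,-0.41,0],[1,0,0,-0.41,0],[1,0,0,-0.41,0],[1,0,0,-0.41,0]]]'

```text
time_s: 1.18
position: [0.1464, -0.5985, 0.6347]
tcp_rot: [0.992, 0.119, 0.006, 0.049]
wrist_force: [0.3, 0.0, 0.7]
grip_width: 0.0856
```

```bash
python3 -c "
from h import *
s=status.sense();print(s['joint_pos'],s['position'],s['tcp_rot'])
from scipy.spatial.transform import Rotation as R;print(R.from_quat(s['tcp_rot']).as_matrix())"
```

```text
[ 1.085   0.3636  0.3507  0.6059 -0.1504  2.089  -0.0044] [ 0.1464 -0.5985  0.6347] [0.9917 0.1192 0.0061 0.0487]
[[ 0.9715  0.2358  0.0237]
 [ 0.237  -0.9668 -0.095 ]
 [ 0.0005  0.098  -0.9952]]
```

>>> step_arm --motion '[[[1,0,0,0.3,0],[1,0,0,0.3,0],[1,0,0,0.3,0],[1,0,0,0,0]]]'

```text
time_s: 1.52
position: [0.1483, -0.6055, 0.5372]
tcp_rot: [0.992, 0.119, 0.006, 0.042]
wrist_force: [-0.1, -0.9, -1.3]
grip_width: 0.0853
```

```bash
cat >> h.py <<'E'
from scipy.spatial.transform import Rotation as Rot
def st():
    s=status.sense(); M=Rot.from_quat(s['tcp_rot']).as_matrix(); print(s['joint_pos'],s['position'],"toolx",M[:,0],"y",M[:,1],"z",M[:,2], "tilt",np.degrees(np.arccos(-M[2,2])),"F",s['wrist_force'],s['grip_width'],s['time_s'])
E
python3 -c "from h import *;st()"
```

```text
[ 1.0248  0.2544  0.3334  0.9657 -0.0879  1.848  -0.0143] [ 0.1483 -0.6055  0.5372] toolx [0.9714 0.2373 0.0009] y [ 0.2363 -0.9679  0.0855] z [ 0.0212 -0.0828 -0.9963] tilt 4.902655738031567 F [-0.0876 -0.8678 -1.3303] 0.08531313938201102 1.5167
```

The tilt stays after moving back down, so the reach limit can be used to lean the tool. Next I'll move to the front and repeat it at azimuth about 23°. Combined with the lean already there, that gives a lean along about 14°, which matches the canister's faces.

>>> step_arm --motion '[[[1,0.38,-0.16,0,0],[1,0.38,-0.16,0,0],[1,0.38,-0.16,0,0],[1,0.38,-0.16,0,0],[1,0.38,-0.16,0,0],[1,0.38,-0.16,0,0],[1,0.38,-0.16,0,0],[1,0.38,-0.16,0,0],[1,0.38,-0.16,0,0],[1,0.38,-0.16,0,0],[1,0.38,-0.16,0,0],[1,0.38,-0.16,0,0]]]'

```text
time_s: 2.52
position: [0.5475, -0.3118, 0.529]
tcp_rot: [0.992, 0.119, 0.008, 0.049]
wrist_force: [0.6, -0.5, 1.1]
grip_width: 0.0853
```

>>> step_arm --motion '[[[1,0.1,-0.4,0,0],[1,0.1,-0.4,0,0],[1,0.1,-0.4,0,0],[1,0.1,-0.4,0,0],[1,0.1,-0.4,0,0],[1,0.1,-0.4,0,0],[1,0.1,-0.4,0,0],[1,0.1,-0.4,0,0],[1,0.1,-0.4,0,0],[1,0.1,-0.4,0,0],[1,0.1,-0.4,0,0],[1,0.1,-0.4,0,0]]]'

```text
time_s: 3.52
position: [0.5495, 0.1812, 0.4825]
tcp_rot: [0.992, 0.119, 0.007, 0.047]
wrist_force: [1.9, -0.2, 0.4]
grip_width: 0.0856
```

```bash
python3 -c "from h import *;st()"
```

```text
[-0.1904  0.2081 -0.3402  1.1294  0.1679  1.8361 -1.8151] [0.5495 0.1812 0.4825] toolx [0.9718 0.2358 0.0034] y [ 0.2344 -0.9674  0.0958] z [ 0.0259 -0.0923 -0.9954] tilt 5.501754126729589 F [ 1.8644 -0.2397  0.388 ] 0.08556827388743124 3.5167
```

>>> step_arm --motion '[[[1,0,-0.1,-0.4,0],[1,0,-0.1,-0.4,0],[1,0,-0.1,-0.4,0],[1,0,-0.1,-0.4,0],[1,0,0,-0.4,0],[1,0,0,-0.4,0],[1,0,0,-0.4,0],[1,0,0,-0.4,0]]]'

```text
time_s: 4.18
position: [0.5433, 0.2073, 0.6013]
tcp_rot: [0.992, 0.115, 0.01, 0.042]
wrist_force: [1.4, 0.5, 0.8]
grip_width: 0.0854
```

```bash
python3 -c "from h import *;st()"
```

```text
[-0.8487  0.3274  0.6175  0.7694 -0.1166  2.0901 -1.6564] [0.5433 0.2073 0.6013] toolx [0.9734 0.2289 0.0111] y [ 0.2271 -0.9701  0.0858] z [ 0.0304 -0.0809 -0.9963] tilt 4.961377422419019 F [1.4138 0.4573 0.8045] 0.08540818322826549 4.1833
```

>>> step_arm --motion '[[[1,0,0,-1,0],[1,0,0,-1,0],[1,0,0,-1,0],[1,0,0,-1,0],[1,0,0,-1,0],[1,0,0,-1,0]]]'

```text
time_s: 4.68
position: [0.4916, 0.199, 0.7028]
tcp_rot: [0.987, 0.118, 0.106, 0.022]
wrist_force: [-0.5, 0.0, 0.4]
grip_width: 0.0857
```

```bash
python3 -c "from h import *;st()"
```

```text
[-1.1728  0.2018  0.9292  0.7232 -0.1004  2.09   -1.661 ] [0.4916 0.199  0.7028] toolx [0.9497 0.2381 0.2032] y [ 0.229  -0.9711  0.0677] z [ 0.2134 -0.0178 -0.9768] tilt 12.367651221293576 F [-0.5275  0.0039  0.3989] 0.08565110854609266 4.6833
```

>>> step_arm --motion '[[[1,0.2,0,-1,0],[1,0.2,0,-1,0],[1,0.2,0,-1,0],[1,0.2,0,-1,0],[1,0.2,0,-1,0],[1,0.2,0,-1,0],[1,0.2,0,-1,0]]]'

```text
time_s: 5.27
position: [0.4478, 0.1894, 0.8089]
tcp_rot: [0.969, 0.121, 0.215, -0.001]
wrist_force: [0.4, 1.3, 0.1]
grip_width: 0.0854
```

```bash
python3 -c "from h import *;st()"
```

```text
[-1.5816  0.145   1.3588  0.5859 -0.102   2.09   -1.6488] [0.4478 0.1894 0.8089] toolx [0.8785 0.2339 0.4167] y [ 0.2348 -0.9708  0.0499] z [ 0.4162  0.054  -0.9077] tilt 24.811800127850162 F [0.3627 1.3037 0.0508] 0.08540601757102258 5.2667
```

>>> step_arm --motion '[[[1,0.2,0,-1,0],[1,0.2,0,-1,0],[1,0.2,0,-1,0],[1,0.2,0,-1,0],[1,0.2,0,-1,0]]]'

```text
time_s: 5.68
position: [0.3211, 0.3309, 0.8698]
tcp_rot: [0.906, 0.318, 0.27, -0.072]
wrist_force: [-2.2, -1.5, 0.8]
grip_width: 0.0856
```

```bash
python3 -c "from h import *;st()"
```

```text
[-2.1112  0.0934  1.3818  0.4725 -0.0068  2.09   -1.6579] [0.3211 0.3309 0.8698] toolx [0.6518 0.5369 0.5356] y [ 0.6144 -0.7878  0.042 ] z [ 0.4445  0.3017 -0.8434] tilt 32.49519832580779 F [-2.1717 -1.5093  0.7968] 0.08558218966571343 5.6833
```

>>> step_arm --motion '[[[1,0,0.2,0.3,0],[1,0,0.2,0.3,0],[1,0,0.2,0.3,0],[1,0,0.2,0.3,0],[1,0,0.2,0.3,0],[1,0,0.2,0.3,0],[1,0,0.2,0.3,0],[1,0,0.2,0.3,0]]]'

```text
time_s: 6.35
position: [0.4954, 0.2696, 0.6939]
tcp_rot: [0.915, 0.307, 0.251, -0.076]
wrist_force: [-0.1, 0.5, 0.6]
grip_width: 0.0851
```

```bash
python3 -c "from h import *;st()"
```

```text
[-2.0012 -0.3632  0.8739  1.1136  0.5149  1.7259 -1.7934] [0.4954 0.2696 0.6939] toolx [0.6856 0.5237 0.5057] y [ 0.5999 -0.8     0.0151] z [ 0.4124  0.293  -0.8626] tilt 30.390143353361047 F [-0.1122  0.4628  0.6131] 0.08506668350273487 6.35
```

>>> step_arm --motion '[[[1,-0.22,0.31,-0.02,0],[1,-0.22,0.31,-0.02,0],[1,-0.22,0.31,-0.02,0],[1,-0.22,0.31,-0.02,0],[1,-0.22,0.31,-0.02,0],[1,-0.22,0.31,-0.02,0],[1,-0.22,0.31,-0.02,0],[1,-0.22,0.31,-0.02,0],[1,-0.22,0.31,-0.02,0],[1,-0.22,0.31,-0.02,0],[1,-0.22,0.31,-0.02,0],[1,-0.22,0.31,-0.02,0]]]'

```text
time_s: 7.35
position: [0.5247, -0.1327, 0.6007]
tcp_rot: [0.915, 0.307, 0.251, -0.073]
wrist_force: [0.6, -0.0, 0.2]
grip_width: 0.0855
```

```bash
python3 -c "from h import *;st()"
```

```text
[-0.9861 -0.3594  1.0035  1.3001 -0.0134  1.6087 -0.8724] [ 0.5247 -0.1327  0.6007] toolx [0.6849 0.5259 0.5043] y [ 0.599  -0.8005  0.0213] z [ 0.4149  0.2875 -0.8632] tilt 30.317006836760825 F [ 0.6026 -0.0058  0.192 ] 0.08551427545106376 7.35
```

>>> step_arm --motion '[[[1,-0.2,0.31,0,0],[1,-0.2,0.31,0,0],[1,-0.2,0.31,0,0],[1,-0.2,0.31,0,0],[1,-0.2,0.31,0,0],[1,0.5,0,-0.86,0],[1,0.5,0,-0.86,0],[1,0.5,0,-0.86,0],[1,0.5,0,-0.86,0],[1,0.5,0,-0.86,0],[1,0.5,0,-0.86,0]]]'

```text
time_s: 8.27
position: [0.4772, -0.2361, 0.7746]
tcp_rot: [0.914, 0.295, 0.275, -0.039]
wrist_force: [1.5, 0.1, 1.8]
grip_width: 0.0856
```

```bash
python3 -c "from h import *;st()"
```

```text
[-1.4873 -0.3805  1.3843  0.6596  0.1612  2.0171 -0.8515] [ 0.4772 -0.2361  0.7746] toolx [0.6743 0.5187 0.5255] y [ 0.5615 -0.8224  0.0913] z [ 0.4795  0.2335 -0.8459] tilt 32.234683972923825 F [1.5372 0.1017 1.8267] 0.08560370474178733 8.2667
```

>>> step_arm --motion '[[[1,0.5,0,-0.86,0],[1,0.5,0,-0.86,0],[1,0.5,0,-0.86,0],[1,0.5,0,-0.86,0]]]'

```text
time_s: 8.6
position: [0.4651, -0.2094, 0.8505]
tcp_rot: [0.902, 0.286, 0.324, -0.025]
wrist_force: [-0.7, -1.4, -0.2]
grip_width: 0.0854
```

```bash
python3 -c "from h import *;st()"
```

```text
[-1.6554 -0.3583  1.385   0.432   0.2482  2.09   -0.9183] [ 0.4651 -0.2094  0.8505] toolx [0.6273 0.4991 0.5978] y [ 0.5318 -0.8353  0.1394] z [ 0.5689  0.2305 -0.7894] tilt 37.86893633714318 F [-0.6982 -1.3967 -0.1954] 0.08538667500012397 8.6
```

Tilt is now 38° at azimuth 22°, which is usable. Next: level the jaw axis, then descend behind the canister.

>>> step_arm --motion '[[[1,0,0,0.2,0.037],[1,0,0,0.2,0.037],[1,-0.27,0.05,0.28,0],[1,-0.27,0.05,0.28,0],[1,-0.27,0.05,0.28,0],[1,-0.27,0.05,0.28,0],[1,-0.27,0.05,0.28,0],[1,-0.27,0.05,0.28,0],[1,-0.27,0.05,0.28,0],[1,-0.27,0.05,0.28,0]]]'

```text
time_s: 9.43
position: [0.4754, -0.2409, 0.5814]
tcp_rot: [0.929, 0.183, 0.317, -0.059]
wrist_force: [-0.1, -0.4, 0.0]
grip_width: 0.0856
```

```bash
cat >> h.py <<'E'
def go(P):
    s=status.sense(); M=Rot.from_quat(s['tcp_rot']).as_matrix(); d=M.T@(np.array(P)-s['position']); print("d tool(100mm)",d*10,"min rows",np.linalg.norm(d)/.0415)
def tcp_for(G,off=.022):
    M=Rot.from_quat(status.sense()['tcp_rot']).as_matrix(); return np.array(G)+off*M[:,2], M
E
python3 - <<'E'
from h import *
st(); t,M=tcp_for([.4975,-.2895,.088]); print(t); go(t-.13*M[:,2])
E
```

```text
[-0.4442 -0.3656  0.8345  1.4577 -0.1868  1.4594 -0.7844] [ 0.4754 -0.2409  0.5814] toolx [0.7327 0.3021 0.6098] y [ 0.3771 -0.9262  0.0057] z [ 0.5665  0.2258 -0.7925] tilt 37.576120631946125 F [-0.145  -0.4377  0.0469] 0.08556068545445202 9.4333
[ 0.51   -0.2845  0.0706]
d tool(100mm) [-2.9936  0.5055  2.846 ] min rows 10.027390656784391
```

>>> step_arm --motion '[[[1,-0.272,0.046,0.258,0],[1,-0.272,0.046,0.258,0],[1,-0.272,0.046,0.258,0],[1,-0.272,0.046,0.258,0],[1,-0.272,0.046,0.258,0],[1,-0.272,0.046,0.258,0],[1,-0.272,0.046,0.258,0],[1,-0.272,0.046,0.258,0],[1,-0.272,0.046,0.258,0],[1,-0.272,0.046,0.258,0],[1,-0.272,0.046,0.258,0],[1,0,0,0,0]]]'

```text
time_s: 10.43
position: [0.4299, -0.3006, 0.1773]
tcp_rot: [0.93, 0.185, 0.311, -0.055]
wrist_force: [-1.6, 1.1, -0.4]
grip_width: 0.0851
```

```bash
python3 - <<'E'
from h import *
st(); t,M=tcp_for([.4975,-.2895,.088]); go(t)
q=cv2.resize(get_image("side")[110:270,260:460,::-1],None,fx=3,fy=3,interpolation=cv2.INTER_CUBIC); cv2.imwrite("pics/pg.png",q)
E
```

```text
[-0.5983 -0.3805  1.3847  2.1419 -0.2951  0.8394 -0.1836] [ 0.4299 -0.3006  0.1773] toolx [0.7376 0.3106 0.5995] y [ 0.3797 -0.925   0.0122] z [ 0.5584  0.2186 -0.8003] tilt 36.84496384315053 F [-1.646   1.0969 -0.4314] 0.08510336784136914 10.4333
d tool(100mm) [-0.002   0.1428  1.3363] min rows 3.238417245946457
```

View pics/pg.png

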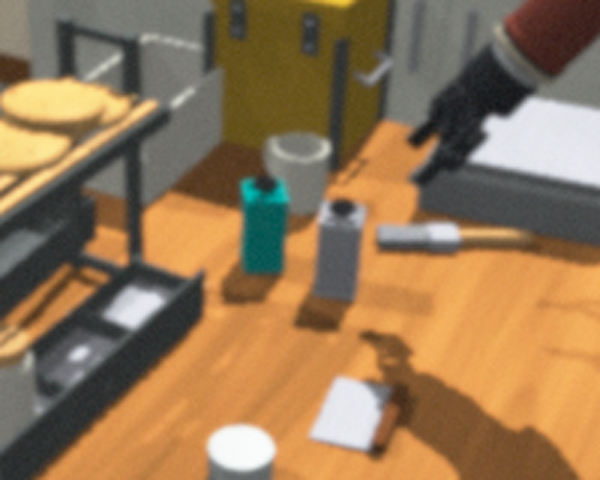

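The gripper is behind the canister and pointing at it. Canister top is at (340,205), with the turquoise one clear to its left. Approach along the tool axis.

>>> step_arm --motion '[[[1,0,0.07,0.2,0],[1,0,0.07,0.2,0],[1,0,0,0.25,0]]]'

```text
time_s: 10.73
position: [0.4568, -0.2813, 0.1562]
tcp_rot: [0.931, 0.175, 0.317, -0.039]
wrist_force: [-0.0, -1.0, -0.5]
grip_width: 0.0852
```

```bash
python3 - <<'E'
from h import *
st(); t,M=tcp_for([.4975,-.2895,.088]); go(t)
E
```

```text
[-0.6665 -0.3811  1.3846  2.1976 -0.2911  0.7067 -0.2395] [ 0.4568 -0.2813  0.1562] toolx [0.7384 0.3006 0.6037] y [ 0.35   -0.936   0.0379] z [ 0.5765  0.1833 -0.7963] tilt 37.222830140757466 F [-0.0342 -0.9596 -0.4573] 0.08523957652902518 10.7333
d tool(100mm) [-0.1355  0.1937  0.9825] min rows 2.4351053258201736
```

>>> step_arm --motion '[[[1,-0.05,0.15,0.2,0],[1,-0.05,0.15,0.2,0],[1,-0.05,0.1,0.2,0]]]'

```text
time_s: 10.98
position: [0.465, -0.275, 0.1375]
tcp_rot: [0.934, 0.169, 0.314, -0.019]
wrist_force: [-0.8, -0.5, -0.2]
grip_width: 0.0855
```

```bash
python3 - <<'E'
from h import *
st(); t,M=tcp_for([.4975,-.2895,.088]); go(t)
E
```

```text
[-0.7005 -0.381   1.3841  2.2402 -0.2578  0.6116 -0.2861] [ 0.465  -0.275   0.1375] toolx [0.7456 0.303  0.5936] y [ 0.3275 -0.9423  0.0697] z [ 0.5804  0.1424 -0.8018] tilt 36.702025726937904 F [-0.7805 -0.5    -0.1928] 0.08546661646332396 10.9833
d tool(100mm) [-0.0958  0.2087  0.7851] min rows 1.9711958607390194
```

I'm hitting joint limits on a poor elbow branch. I'll retreat, fit the arm's kinematics from the recorded poses and plan a better branch.

```bash
cat > kin.py <<'E'
import numpy as np, itertools
from scipy.optimize import least_squares
from scipy.spatial.transform import Rotation as Rot
D=[([1.231,.333,.04,1.465,-.013,1.343,-.059],[.155,-.631,.231],[.9928,.1201,-.0001,-.0007]),
([1.2251,.4319,.077,.6555,-.0363,2.0542,-.0518],[.1547,-.6304,.5616],[.9928,.1201,0,.0004]),
([1.085,.3636,.3507,.6059,-.1504,2.089,-.0044],[.1464,-.5985,.6347],[.9917,.1192,.0061,.0487])]
def M(x,y): 
    x=np.array(x);y=np.array(y); return Rot.from_matrix(np.c_[x,y,np.cross(x,y)]).as_quat()
for q,p,x,y in [([-.1904,.2081,-.3402,1.1294,.1679,1.8361,-1.8151],[.5495,.1812,.4825],[.9718,.2358,.0034],[.2344,-.9674,.0958]),
([-1.1728,.2018,.9292,.7232,-.1004,2.09,-1.661],[.4916,.199,.7028],[.9497,.2381,.2032],[.229,-.9711,.0677]),
([-2.0012,-.3632,.8739,1.1136,.5149,1.7259,-1.7934],[.4954,.2696,.6939],[.6856,.5237,.5057],[.5999,-.8,.0151]),
([-.9861,-.3594,1.0035,1.3001,-.0134,1.6087,-.8724],[.5247,-.1327,.6007],[.6849,.5259,.5043],[.599,-.8005,.0213]),
([-1.6554,-.3583,1.385,.432,.2482,2.09,-.9183],[.4651,-.2094,.8505],[.6273,.4991,.5978],[.5318,-.8353,.1394]),
([-.4442,-.3656,.8345,1.4577,-.1868,1.4594,-.7844],[.4754,-.2409,.5814],[.7327,.3021,.6098],[.3771,-.9262,.0057]),
([-.7005,-.381,1.3841,2.2402,-.2578,.6116,-.2861],[.465,-.275,.1375],[.7456,.303,.5936],[.3275,-.9423,.0697])]:
    D.append((q,p,M(x,y)))
def fk(q,P,S):
    o1,o7,d1,d3,d5,d7,a4,a6=P
    def seg(ax,th,t): 
        A=np.eye(4);A[:3,:3]=Rot.from_euler(ax,th).as_matrix();A[:3,3]=A[:3,:3]@np.array(t);return A
    T=seg('z',S[0]*q[0]+o1,[0,0,d1]);pts=[]
    T=T@seg('y',q[1],[0,0,0])@seg('z',S[1]*q[2],[a4,0,d3]);pts.append(T[:3,3])
    T=T@seg('y',q[3],[0,0,0])@seg('z',S[2]*q[4],[a6,0,d5]);pts.append(T[:3,3])
    T=T@seg('y',q[5],[0,0,0])@seg('z',S[3]*q[6]+o7,[0,0,d7]);return T,pts
def res(P,S):
    r=[]
    for q,p,qt in D:
        T,_=fk(q,P,S); r+=list(T[:3,3]-p)+list(.3*(Rot.from_matrix(T[:3,:3])*Rot.from_quat(qt).inv()).as_rotvec())
    return np.array(r)
if __name__=="__main__":
    best=None
    for S in itertools.product([1,-1],repeat=4):
      for o7 in(0,1.57,3.14,-1.57):
        R=least_squares(res,[0,o7,.35,.4,.4,.25,0,0],args=(S,))
        if best is None or R.cost<best[0]: best=(R.cost,S,R.x,np.abs(R.fun).max())
    print(best); np.savez("kin.npz",P=best[2],S=best[1])
E
python3 kin.py
```

```text
(np.float64(0.0011950835485919904), (-1, -1, -1, -1), array([-0.06595341,  1.5108589 ,  0.280219  ,  0.47127548,  0.50609602,
        0.38386932,  0.00608213,  0.0035978 ]), np.float64(0.018506813150687584))
```

>>> step_arm --motion '[[[1,0,-0.1,-0.4,0],[1,0,-0.1,-0.4,0],[1,0,0,-0.4,0],[1,0.2,0,-0.35,0]]]'

```text
time_s: 11.32
position: [0.4179, -0.2744, 0.2242]
tcp_rot: [0.933, 0.168, 0.316, -0.022]
wrist_force: [-0.2, -1.2, -0.0]
grip_width: 0.0854
```

```bash
cat > ik.py <<'E'
from kin import *
k=np.load("kin.npz");P=k["P"];S=k["S"]
lo=np.array([-2.58,-.38,-1.3,.25,-1.5,.08,-2.65]);hi=np.array([2.58,2.09,1.39,2.4,4.64,2.09,2.65])
def pose(G,th,az,flip=0,roll=0):
    th,az=np.radians([th,az]); z=np.array([np.sin(th)*np.cos(az),np.sin(th)*np.sin(az),-np.cos(th)])
    y=np.array([np.sin(az),-np.cos(az),0])*(-1 if flip else 1); x=np.cross(y,z)
    return np.array(G)+.022*z,np.c_[x,y,z]
def ik(p,R,q0,reg=0):
    def f(q):
        T,_=fk(q,P,S); return np.r_[T[:3,3]-p,.3*Rot.from_matrix(T[:3,:3]@R.T).as_rotvec(),reg*(q-q0)]
    r=least_squares(f,np.clip(q0,lo+.01,hi-.01),bounds=(lo,hi),max_nfev=80); return r.x,np.linalg.norm(f(r.x)[:6])
def best(p,R,n=14,seed=0):
    rng=np.random.default_rng(seed);b=(-9,None)
    for _ in range(n):
        q0=rng.uniform(lo,hi);q0[0]=rng.uniform(-1,1);q0[2]=rng.uniform(-1,1)
        q,e=ik(p,R,q0)
        if e<.003:
            m=np.min(np.r_[q-lo,hi-q])
            if m>b[0]:b=(m,q)
    return b
E
python3 - <<'E'
from ik import *
np.set_printoptions(precision=2,suppress=True)
a=np.radians(-3.8);Rr=np.array([[np.cos(a),-np.sin(a)],[np.sin(a),np.cos(a)]]);o=np.array([.668,.0304])
tg={"can":[.4975,-.2895,.088],"bay2":[*(o+Rr@[0,-.12]),.118],"shk":[.457,.294,.085],"bay1":[*(o+Rr@[0,0]),.115]}
for th in(37,):
  for az in(-25,-12,0,14):
    for n,G in tg.items():
      b=best(*pose(G,th,az)); print(th,az,n,round(b[0],2),b[1])
E
python3 -c "from h import *;st()"
```

```text
37 -25 can 0.03 [ 0.47  0.03  0.05  2.37 -0.73  0.14 -0.78]
37 -25 bay2 0.12 [-0.66  0.21  0.63  2.12  0.51  0.3  -2.53]
37 -25 shk 0.22 [-0.1   0.42 -1.07  2.14  1.18  1.15  2.43]
37 -25 bay1 0.0 [-1.14  0.33  0.91  2.07  0.38  0.37 -2.65]
37 -12 can 0.06 [ 0.5   0.06  0.15  2.34 -1.1   0.34 -0.14]
37 -12 bay2 0.14 [ 0.21  0.15 -0.19  2.15  0.45  0.22 -2.15]
37 -12 shk 0.04 [ 0.13  0.39 -1.26  2.25  1.29  1.03  2.56]
37 -12 bay1 0.18 [-0.86  0.21  0.67  2.13  0.38  0.26 -2.35]
37 0 can 0.12 [ 0.55  0.11  0.2   2.28 -1.09  0.54  0.09]
37 0 bay2 0.15 [ 0.31  0.15 -0.18  2.15 -0.43  0.23 -1.04]
37 0 shk -9 None
37 0 bay1 0.13 [ 0.08  0.16 -0.23  2.15  0.38  0.21 -2.05]
37 14 can 0.22 [ 0.63  0.19  0.2   2.18 -1.01  0.74  0.26]
37 14 bay2 0.29 [ 0.4   0.19 -0.17  2.11 -0.82  0.41 -0.38]
37 14 shk -9 None
37 14 bay1 0.18 [ 0.23  0.17 -0.26  2.14 -0.57  0.26 -0.82]
[-0.1767 -0.3805  0.9114  2.1914 -0.315   0.846  -0.2903] [ 0.4179 -0.2744  0.2242] toolx [0.7433 0.3003 0.5978] y [ 0.3282 -0.9423  0.0652] z [ 0.5829  0.1477 -0.799 ] tilt 36.9674444711144 F [-0.2051 -1.1927 -0.0359] 0.08542078014015093 11.3167
```

A good branch exists for the canister at lean azimuth 14° (joints about [.6, .2, .2, 2.2, −1, .7, .3]). I'll retreat further and see whether the arm relaxes towards it.

>>> step_arm --motion '[[[1,0,0,-0.3,0],[1,0,0,-0.3,0],[1,0,0.1,0,0],[1,0,0,0,0],[1,0,0,0,0]]]'

```text
time_s: 11.73
position: [0.3906, -0.2927, 0.2688]
tcp_rot: [0.933, 0.168, 0.317, -0.02]
wrist_force: [0.1, 0.9, -0.7]
grip_width: 0.0854
```

```bash
python3 -c "from h import *;st()"
```

```text
[ 0.0634 -0.3556  0.7597  2.1236 -0.3812  0.9859 -0.2179] [ 0.3906 -0.2927  0.2688] toolx [0.7429 0.3015 0.5977] y [ 0.3272 -0.9425  0.0687] z [ 0.584   0.1445 -0.7988] tilt 36.98362010683171 F [ 0.0527  0.8758 -0.6605] 0.08537350247066136 11.7333
```

>>> step_arm --motion '[[[1,0,0,0,0],[1,0,0,0,0],[1,0,0,0,0],[1,0,0,0,0],[1,0,0,0,0],[1,0,0,0,0]]]'

```text
time_s: 12.23
position: [0.3909, -0.2895, 0.2658]
tcp_rot: [0.933, 0.171, 0.315, -0.022]
wrist_force: [-0.5, 0.1, 1.0]
grip_width: 0.0856
```

```bash
python3 -c "from h import *;st()"
```

```text
[ 0.0582 -0.3558  0.7596  2.1284 -0.379   0.9839 -0.218 ] [ 0.3909 -0.2895  0.2658] toolx [0.7433 0.3054 0.5952] y [ 0.3327 -0.9406  0.0671] z [ 0.5803  0.1481 -0.8008] tilt 36.7944511818594 F [-0.4692  0.0901  1.0421] 0.08558102602652636 12.2333
```

```bash
cat > sim.py <<'E'
from ik import *
def err(q,p,R):
    T,_=fk(q,P,S); return np.r_[p-T[:3,3],Rot.from_matrix(R@T[:3,:3].T).as_rotvec()],T
def jac(q,T):
    J=np.zeros((6,7))
    for i in range(7):
        d=q.copy();d[i]+=1e-5;T2,_=fk(d,P,S);J[:3,i]=(T2[:3,3]-T[:3,3])/1e-5;J[3:,i]=Rot.from_matrix(T2[:3,:3]@T[:3,:3].T).as_rotvec()/1e-5
    return J
def step(q,p,R,n=12,lam=.03):
    q=q.copy()
    for _ in range(n):
        e,T=err(q,p,R);J=jac(q,T); q=np.clip(q+J.T@np.linalg.solve(J@J.T+lam**2*np.eye(6),e),lo,hi)
    return q
def run(q,p1,n,R=None,verbose=0):
    T,_=fk(q,P,S);R=T[:3,:3] if R is None else R;p0=T[:3,3]
    for i in range(1,n+1): q=step(q,p0+(np.array(p1)-p0)*i/n,R)
    return q
def tilt(q):
    T,_=fk(q,P,S);z=T[:3,2];return T[:3,3],np.degrees(np.arccos(-z[2])),np.degrees(np.arctan2(z[1],z[0])),T[2,1]
E
python3 - <<'E'
from sim import *
np.set_printoptions(precision=3,suppress=True)
q=np.array([-.4442,-.3656,.8345,1.4577,-.1868,1.4594,-.7844]); print("exp j2-.38 j3 1.38:",run(q,[.43,-.3006,.177],12))
q=np.array([-.7005,-.381,1.3841,2.2402,-.2578,.6116,-.2861]); print("exp .06 -.356 .76:",run(run(q,[.4179,-.2744,.2242],4),[.39,-.29,.267],3))
q=np.array([-2.0012,-.3632,.8739,1.1136,.5149,1.7259,-1.7934]); print("exp -.99 -.36 1.00 1.3:",run(q,[.5247,-.1327,.6],12))
q0=np.array([.0582,-.3558,.7596,2.1284,-.379,.9839,-.218])
pick=[.51,-.2845,.071]
print("direct",run(q0,pick,8))
for way in ([.3,-.45,.3],[.2,-.55,.3],[.35,-.45,.45],[.4,-.2,.5],[.45,0,.45],[.55,-.1,.45],[.6,-.3,.4],[.5,-.5,.35],[.45,.2,.45]):
    q=run(q0,way,14);a=q;q=run(q,[.44,-.31,.17],12);q=run(q,pick,6);print(way,a,q,*tilt(q))
E
```

```text
exp j2-.38 j3 1.38: [-0.515 -0.182  1.39   2.146 -0.578  0.922  0.083]
exp .06 -.356 .76: [ 0.029 -0.38   0.808  2.133 -0.31   1.001 -0.242]
exp -.99 -.36 1.00 1.3: [-1.046 -0.38   1.049  1.302  0.012  1.602 -0.877]
direct [-0.061  0.257  0.921  2.212 -1.188  0.828  0.483]
[0.3, -0.45, 0.3] [ 0.013  0.065  1.39   1.84  -0.716  1.406  0.361] [-0.145  0.29   1.018  2.212 -1.222  0.862  0.501] [ 0.51  -0.284  0.071] 36.79629463883261 10.544765657978237 0.10266535724179396
[0.2, -0.55, 0.3] [ 0.603  0.439  1.228  1.622 -0.96   1.734  0.681] [-0.19   0.312  1.072  2.212 -1.243  0.885  0.511] [ 0.51  -0.284  0.071] 36.79629336168031 10.544685342347334 0.10266543550888138
[0.35, -0.45, 0.45] [ 0.032 -0.029  1.205  1.563 -0.613  1.535  0.035] [-0.085  0.265  0.948  2.212 -1.197  0.837  0.488] [ 0.51  -0.284  0.071] 36.79629336168163 10.54468534234973 0.10266543550886757
[0.4, -0.2, 0.5] [ 0.664 -0.38   0.133  1.816 -0.49   1.441 -0.434] [ 0.608  0.192  0.193  2.152 -0.917  0.749  0.243] [ 0.51  -0.285  0.071] 34.2921903658728 15.499608979815099 0.037198135253357745
[0.45, 0, 0.45] [ 0.267 -0
[... 272 characters left out ...]
-1.132  0.775  0.452] [ 0.51  -0.284  0.071] 36.79629336168186 10.544685342351968 0.10266543550885115
[0.6, -0.3, 0.4] [-0.047 -0.01   0.72   1.659 -0.549  1.131 -0.387] [ 0.029  0.232  0.82   2.212 -1.158  0.799  0.467] [ 0.51  -0.284  0.071] 36.796293361681876 10.544685342351972 0.10266543550885122
[0.5, -0.5, 0.35] [ 0.234  0.352  1.03   1.511 -0.95   1.445  0.147] [-0.067  0.259  0.928  2.212 -1.19   0.83   0.485] [ 0.51  -0.284  0.071] 36.79629336168189 10.544685342351944 0.10266543550885134
[0.45, 0.2, 0.45] [-0.386 -0.38  -0.169  1.964  0.107  1.102 -1.786] [-0.058  0.206  0.797  2.137 -0.839  0.732  0.112] [ 0.51  -0.285  0.071] 27.416283498931517 8.26191171281734 0.10004268635183663
```

The simulation matches the logged behaviour. I'll route through (0.6, −0.3, 0.4) to free joint 2, levelling the jaws on the way.

```bash
python3 - <<'E'
from h import *
go([.6,-.3,.4])
E
```

```text
d tool(100mm) [2.3204 0.8843 0.1234] min rows 5.9908446258892
```

>>> step_arm --motion '[[[1,0.35,0.13,0,0],[1,0.35,0.13,0,0],[1,0.35,0.13,0,0],[1,0.35,0.13,0,0],[1,0.35,0.13,0,0],[1,0.35,0.13,0.05,0],[1,0.2,0.1,0.05,0.036]]]'

```text
time_s: 12.82
position: [0.6006, -0.2993, 0.403]
tcp_rot: [0.941, 0.12, 0.314, -0.039]
wrist_force: [-0.5, 0.3, -0.8]
grip_width: 0.0855
```

```bash
python3 - <<'E'
from h import *
st(); t,M=tcp_for([.4975,-.2895,.088]); print(t); go(t-.12*M[:,2])
from sim import *
q=np.array(status.sense()['joint_pos']);q=run(q,t-.12*M[:,2],10);print(q);q=run(q,t,5);print(q,*tilt(q))
E
```

```text
[-0.066   0.0243  0.7429  1.634  -0.5756  1.1336 -0.4894] [ 0.6006 -0.2993  0.403 ] toolx [0.7739 0.2018 0.6003] y [ 0.2506 -0.9681  0.0025] z [ 0.5817  0.1485 -0.7998] tilt 36.89250377939288 F [-0.4971  0.2511 -0.8121] 0.08552620493012482 12.8167
[ 0.5103 -0.2862  0.0704]
d tool(100mm) [-2.6685 -0.361   0.9542] min rows 6.884058024282358Traceback (most recent call last):
  File "<stdin>", line 4, in <module>
TypeError: 'function' object is not subscriptable
```

>>> step_arm --motion '[[[1,-0.33,-0.045,0.1,0],[1,-0.33,-0.045,0.1,0],[1,-0.33,-0.045,0.1,0],[1,-0.33,-0.045,0.1,0],[1,-0.33,-0.045,0.12,0],[1,-0.33,-0.045,0.14,0],[1,-0.33,-0.045,0.14,0],[1,-0.33,-0.045,0.15,0],[1,0,0,0,0]]]'

```text
time_s: 13.57
position: [0.4333, -0.3023, 0.1605]
tcp_rot: [0.943, 0.116, 0.31, -0.041]
wrist_force: [-1.0, 0.7, -1.5]
grip_width: 0.0852
```

```bash
python3 - <<'E'
from h import *
st(); t,M=tcp_for([.4975,-.2895,.088]); go(t)
E
```

```text
[ 0.0046 -0.0524  0.8997  2.1942 -0.7467  0.8531  0.0518] [ 0.4333 -0.3023  0.1605] toolx [0.7804 0.1927 0.5949] y [ 0.2442 -0.9697 -0.0062] z [ 0.5757  0.1501 -0.8038] tilt 36.50577625723744 F [-1.009   0.745  -1.5011] 0.08523356320161125 13.5667
d tool(100mm) [0.0944 0.0376 1.1913] min rows 2.8810381624218047
```

>>> step_arm --motion '[[[1,0.03,0.01,0.3,0],[1,0.03,0.01,0.3,0],[1,0.03,0.01,0.3,0],[1,0,0.01,0.29,0],[1,0,0,0,0]]]'

```text
time_s: 13.98
position: [0.5167, -0.2852, 0.0718]
tcp_rot: [0.942, 0.12, 0.31, -0.041]
wrist_force: [-0.3, 0.5, 0.1]
grip_width: 0.0856
```

```bash
python3 - <<'E'
from h import *
st(); t,M=tcp_for([.4975,-.2895,.088]); go(t)
im=get_image("side")[:,:,::-1]; cv2.imwrite("pics/g1.png",cv2.resize(im[130:250,300:460],None,fx=4,fy=4,interpolation=cv2.INTER_CUBIC))
E
```

```text
[ 0.0019  0.287   0.823   2.1784 -1.2011  0.8094  0.352 ] [ 0.5167 -0.2852  0.0718] toolx [0.7789 0.1998 0.5944] y [ 0.2511 -0.968  -0.0037] z [ 0.5747  0.1521 -0.8041] tilt 36.47282260247826 F [-0.3286  0.4645  0.0793] 0.08561038095684372 13.9833
d tool(100mm) [-0.0618 -0.0073 -0.0276] min rows 0.16406939362054906
```

View pics/g1.png

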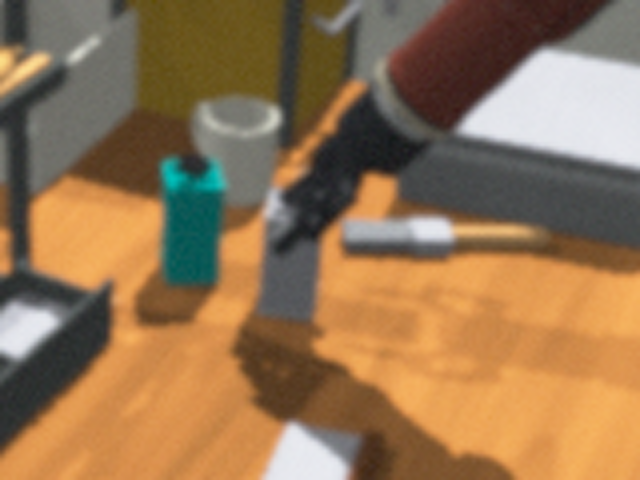

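The fingers straddle the canister at the planned height, and no force is registered. Close, then lift a little.

>>> step_arm --motion '[[[-1,-0.06,0,0,0],[-1,0,0,0,0],[-1,0,0,0,0],[-1,0,0,0,0],[-1,0,0,0,0],[-1,0,0,0,0],[-1,0,0,0,0],[-1,0,0,0,0]]]' --force 70

```text
time_s: 14.7
position: [0.5106, -0.2909, 0.0745]
tcp_rot: [0.941, 0.117, 0.314, -0.039]
wrist_force: [-5.4, 0.4, 8.2]
grip_width: 0.0516
```

>>> step_arm --motion '[[[-1,0,0,0,0],[-1,0.06,0,-0.08,0],[-1,0.09,0,-0.12,0],[-1,0.12,0,-0.16,0]]]'

```text
time_s: 15.03
position: [0.5095, -0.2897, 0.1174]
tcp_rot: [0.942, 0.117, 0.312, -0.04]
wrist_force: [0.3, 0.1, -2.1]
grip_width: 0.0515
```

```bash
python3 - <<'E'
from h import *
st()
import ik,sim
a=np.radians(-3.8);Rr=np.array([[np.cos(a),-np.sin(a)],[np.sin(a),np.cos(a)]]);o=np.array([.668,.0304])
W=lambda x,y,z:np.r_[o+Rr@[x,y],z]
s=status.sense();q=np.array(s['joint_pos']);G0=np.array([.4975,-.2895]);print("lift so far",s['position']-[.512,-.2865,.07])
off=np.array([.0125,.003,.07])  # TCP minus tin base centre (upright)
for w in (W(-.15,-.12,.12),W(-.02,-.12,.11),W(-.01,-.12,.03)):
    t=w+off; q=sim.run(q,t,8); print(t,q,*sim.tilt(q)); 
go(W(-.15,-.12,.12)+off)
E
```

```text
[-0.0548  0.1742  0.8818  2.1587 -1.0375  0.8145  0.2004] [ 0.5095 -0.2897  0.1174] toolx [0.7777 0.1959 0.5973] y [ 0.2453 -0.9694 -0.0015] z [ 0.5788  0.1477 -0.802 ] tilt 36.677793743287964 F [ 0.2798  0.0824 -2.0553] 0.05154146062562181 15.0333
lift so far [-0.0025 -0.0032  0.0474]
[ 0.5229 -0.0764  0.19  ] [-0.157  -0.316   0.4071  2.3363 -0.3403  0.5554 -0.815 ] [ 0.5229 -0.0764  0.19  ] 36.677793743288 10.535211720719113 0.034298119757220226
[ 0.6526 -0.085   0.18  ] [-0.2519  0.0177  0.4832  2.0967 -0.6016  0.5237 -0.6451] [ 0.6526 -0.085   0.18  ] 36.677793743288 10.535211720719126 0.03429811975721984
[ 0.6626 -0.0857  0.1   ] [-0.1858  0.1675  0.4355  2.1426 -0.9623  0.4259 -0.2887] [ 0.6626 -0.0857  0.1   ] 36.677793743288 10.535211720719104 0.03429811975721994
d tool(100mm) [ 0.9555 -2.036  -0.1898] min rows 5.438687987071586
```

Canister gripped at 51.5 mm and lifted. Raise it, then traverse to in front of bay2.

>>> step_arm --motion '[[[-1,0.2,0,-0.27,0],[-1,0.24,0,-0.32,0],[-1,0.1,-0.2,-0.05,0],[-1,0.17,-0.3,0.03,0],[-1,0.17,-0.3,0.03,0],[-1,0.17,-0.3,0.03,0],[-1,0.17,-0.3,0.03,0],[-1,0.17,-0.3,0.03,0],[-1,0.1,-0.2,0.03,0],[-1,0,0,0,0]]]'

```text
time_s: 15.87
position: [0.5531, -0.0783, 0.2452]
tcp_rot: [0.941, 0.12, 0.314, -0.04]
wrist_force: [0.2, -0.1, -1.8]
grip_width: 0.0511
```

```bash
cat >> h.py <<'E'
_a=np.radians(-3.8);Rr=np.array([[np.cos(_a),-np.sin(_a)],[np.sin(_a),np.cos(_a)]]);o=np.array([.668,.0304])
W=lambda x,y,z:np.r_[o+Rr@[x,y],z]
def rk(p): return np.r_[Rr.T@(np.array(p)[:2]-o),p[2]]
off=np.array([.0125,.003,.072])
E
python3 - <<'E'
from h import *
st(); print("tin base rack",rk(status.sense()['position']-off)); go(W(-.1,-.12,.125)+off); go(W(-.005,-.12,.115)+off)
cv2.imwrite("pics/c1.png",cv2.resize(get_image("side")[100:280,190:430,::-1],None,fx=3,fy=3,interpolation=cv2.INTER_CUBIC))
E
```

```text
[-0.1846 -0.2612  0.3746  2.1817 -0.2973  0.6391 -0.9217] [ 0.5531 -0.0783  0.2452] toolx [0.7745 0.2013 0.5997] y [ 0.2515 -0.9679  0.    ] z [ 0.5804  0.1508 -0.8002] tilt 36.84900372534503 F [ 0.1925 -0.0995 -1.7813] 0.05111725520059876 15.8667
tin base rack [-0.1198 -0.1199  0.1732]
d tool(100mm) [-0.139   0.0629  0.4979] min rows 1.2547704947126839
d tool(100mm) [0.5225 0.3622 1.1186] min rows 3.100370434806711
```

View pics/c1.png

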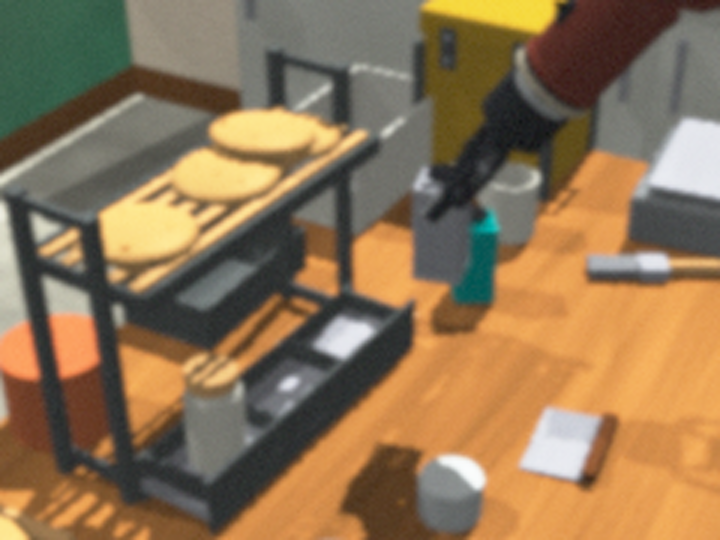

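The canister is upright in front of bay2, with its base at about (440,275) in the crop. It's a little high, so lower it first, then go in over the rail at base height about 95 mm.

```bash
python3 - <<'E'
from h import *
M=Rot.from_quat(status.sense()['tcp_rot']).as_matrix()
A=W(-.105,-.12,.095);B=W(-.004,-.12,.093);C=W(-.004,-.12,.032)
p=status.sense()['position']-off
for a,b in((p,A),(A,B),(B,C)): print(M.T@(b-a)*10)
import sim
q=np.array(status.sense()['joint_pos'])
for w in(A,B,C): q=sim.run(q,w+off,6); print(q,*sim.tilt(q))
E
```

```text
[-0.3444  0.0216  0.7115]
[0.7559 0.3162 0.5909]
[-0.3656 -0.0002  0.4883]
[-0.2528 -0.1694  0.4969  2.282  -0.4834  0.4848 -0.6868] [ 0.5678 -0.0794  0.167 ] 36.81780676055237 10.639766221463649 0.036208248504665023
[-0.2876  0.077   0.5268  2.0791 -0.6953  0.5097 -0.5601] [ 0.6686 -0.0861  0.165 ] 36.81780676055236 10.639766221463653 0.03620824850466491
[-0.2228  0.1753  0.475   2.1283 -0.9659  0.4382 -0.2881] [ 0.6686 -0.0861  0.104 ] 36.81780676055238 10.639766221463626 0.03620824850466507
```

>>> step_arm --motion '[[[-1,-0.17,0.01,0.35,0],[-1,-0.17,0.01,0.36,0],[-1,0,0,0,0],[-1,0.19,0.08,0.15,0],[-1,0.19,0.08,0.15,0],[-1,0.19,0.08,0.15,0],[-1,0.19,0.08,0.15,0],[-1,0,0,0,0]]]'

```text
time_s: 16.58
position: [0.6736, -0.0893, 0.1662]
tcp_rot: [0.941, 0.118, 0.314, -0.038]
wrist_force: [-0.6, 0.7, -1.5]
grip_width: 0.0516
```

```bash
python3 - <<'E'
from h import *
st(); print("tin base rack",rk(status.sense()['position']-off)); go(W(-.004,-.12,.033)+off)
cv2.imwrite("pics/c2.png",cv2.resize(get_image("side")[130:270,230:390,::-1],None,fx=4,fy=4,interpolation=cv2.INTER_CUBIC))
E
```

```text
[-0.3088  0.1239  0.5534  2.045  -0.7427  0.514  -0.5308] [ 0.6736 -0.0893  0.1662] toolx [0.7752 0.1975 0.6001] y [ 0.2458 -0.9693  0.0015] z [ 0.582   0.1464 -0.7999] tilt 36.877671373792495 F [-0.611   0.7428 -1.4638] 0.05161557034285319 16.5833
tin base rack [ 0.0012 -0.1229  0.0942]
d tool(100mm) [-0.3999 -0.0443  0.4652] min rows 1.4821009072220657
```

View pics/c2.png

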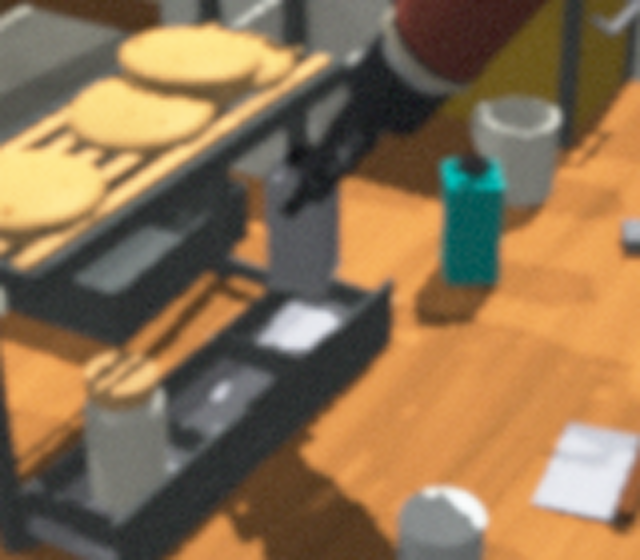

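The canister hangs above bay2 and is clear of the shelf. Lower it.

>>> step_arm --motion '[[[-1,-0.09,-0.01,0.11,0],[-1,-0.09,-0.01,0.11,0],[-1,-0.09,-0.01,0.11,0],[-1,-0.08,-0.01,0.1,0],[-1,0,0,0,0]]]'

```text
time_s: 17.05
position: [0.6651, -0.0858, 0.1077]
tcp_rot: [0.942, 0.117, 0.312, -0.04]
wrist_force: [1.6, -1.0, -3.3]
grip_width: 0.0513
```

>>> step_arm --motion '[[[-1,-0.02,0,0.025,0],[-1,-0.012,0,0.016,0],[-1,-0.012,0,0.016,0],[-1,0,0,0,0]]]'

```text
time_s: 17.38
position: [0.6681, -0.0856, 0.1045]
tcp_rot: [0.941, 0.117, 0.315, -0.039]
wrist_force: [0.7, 1.9, 3.9]
grip_width: 0.0511
```

```bash
python3 - <<'E'
from h import *
st(); print("tin base rack",rk(status.sense()['position']-off))
E
```

```text
[-0.2308  0.2083  0.4762  2.1075 -1.008   0.433  -0.2657] [ 0.6681 -0.0856  0.1045] toolx [0.7738 0.1962 0.6022] y [ 0.2456 -0.9694  0.0001] z [ 0.5838  0.1478 -0.7983] tilt 37.02991046499837 F [0.6671 1.889  3.9112] 0.051094182162107815 17.3833
tin base rack [-0.0045 -0.1195  0.0325]
```

It has touched the shelf floor (+6 N change). Release and retreat along the tool axis.

>>> step_arm --motion '[[[0.6,0,0,0,0],[0.6,0,0,0,0],[0.6,0,0,0,0],[0.6,0,0,0,0],[0.6,0,0,-0.1,0],[0.6,0,0,-0.25,0],[0.6,0,0,-0.35,0],[1,0,0,-0.4,0],[1,0,0,-0.4,0],[1,0,0,0,0]]]'

```text
time_s: 18.22
position: [0.5791, -0.1111, 0.2299]
tcp_rot: [0.94, 0.116, 0.318, -0.038]
wrist_force: [2.1, -1.3, 0.3]
grip_width: 0.0854
```

```bash
python3 - <<'E'
from h import *
st()
t=get_image("top")[:,:,::-1];s=get_image("side")[:,:,::-1]
cv2.imwrite("pics/t2.png",t)
a=cv2.resize(s[100:340,190:400],None,fx=2,fy=2,interpolation=cv2.INTER_CUBIC);b=cv2.resize(t[110:260,220:420],(400,300),interpolation=cv2.INTER_CUBIC)
b=cv2.copyMakeBorder(b,0,180,0,0,0); b=b[:, :370];cv2.imwrite("pics/p1.png",np.hstack([a,b]))
import sim
q=np.array(status.sense()['joint_pos']); R=Rot.from_quat(status.sense()['tcp_rot']).as_matrix()
sh=np.array([.457,.294,0])
for w in([.55,.05,.35],[.45,.25,.3],[.41,.28,.2],sh+off+[0,0,0.012]): q=sim.run(q,w,12,R); print(w,q,*sim.tilt(q))
E
```

```text
[-0.2884 -0.1833  0.549   2.15   -0.3804  0.6043 -0.79  ] [ 0.5791 -0.1111  0.2299] toolx [0.7708 0.1936 0.607 ] y [ 0.2418 -0.9703  0.0024] z [ 0.5894  0.1449 -0.7947] tilt 37.37024989612731 F [ 2.1346 -1.3359  0.341 ] 0.08535832231127756 18.2167
[0.55, 0.05, 0.35] [-0.2212 -0.38    0.1291  2.0817 -0.117   0.8291 -1.3521] [0.5513 0.0502 0.338 ] 35.82597014319956 14.345186991942281 -0.002099154756670315
[0.45, 0.25, 0.3] [-0.4831 -0.38   -0.212   2.216   0.1926  0.7862 -2.1144] [0.4482 0.2493 0.2559] 32.20299372682086 12.920701901620218 0.014201976564922154
[0.41, 0.28, 0.2] [-0.6367 -0.38   -0.2547  2.3791  0.4212  0.6318 -2.4946] [0.4091 0.2794 0.1939] 36.40270956205884 13.885489676970783 0.0038017607924350034
[0.4695 0.297  0.084 ] [ 0.5381 -0.1804 -1.3     2.3971  0.5572  0.2538 -2.65  ] [0.4787 0.2828 0.0873] 37.30273936765268 12.70189577780567 0.003388725861875644
```

View pics/p1.png

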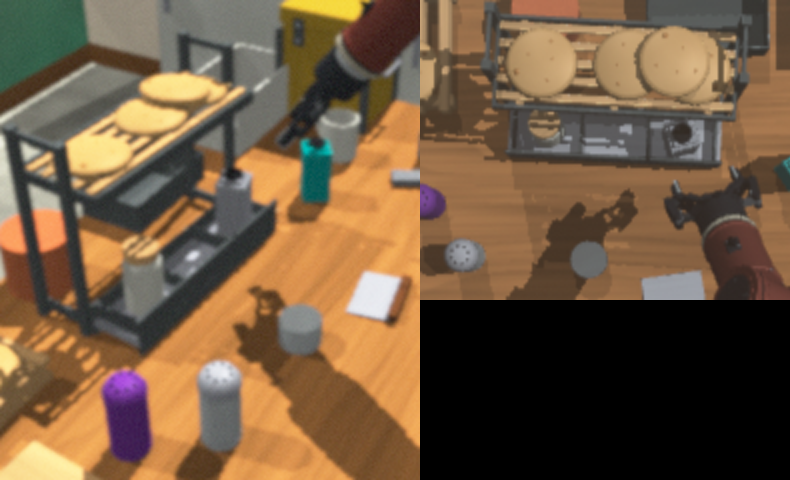

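The canister stands upright in bay2: top view (682,135), side view (233,200). Now scan for a lean that works for both the shaker pick and bay1.

```bash
python3 - <<'E'
from ik import *
import h
np.set_printoptions(precision=2,suppress=True)
for th in(27,33):
  for az in(-35,-20,-5,10,25):
    for fl in(0,1):
      G=np.array([.457,.294,.086]);
      b=best(*pose(G,th,az,fl),n=10)
      if b[0]<.05: print(th,az,fl,"no",b[0]); continue
      z=pose(G,th,az)[1][:,2]; b2=best(*pose(G-.1*z,th,az,fl),n=8); b3=best(*pose(h.W(-.005,0,.118),th,az,fl),n=8)
      print(th,az,fl,[round(x[0],2) for x in(b,b2,b3)],b[1],b3[1])
E
```

```text
27 -35 0 [np.float64(0.08), np.float64(0.01), np.float64(0.06)] [-0.16  0.36 -0.9   2.03  0.88  1.09  2.57] [-0.91  0.33  0.7   1.91  0.21  0.65 -2.59]
27 -35 1 [np.float64(0.37), np.float64(0.44), np.float64(0.49)] [-1.81  0.4   0.99  2.03  0.19  0.82 -0.03] [-0.3   0.27 -0.01  1.91  0.55  0.71  0.29]
27 -20 0 no 0.0005649770311912938
27 -20 1 [np.float64(0.28), np.float64(0.32), np.float64(0.42)] [-0.37  0.2  -0.6   2.12  0.78  0.85 -0.25] [ 0.13  0.23 -0.4   1.98  0.59  0.61  0.55]
27 -5 0 no 3.6524422851069716e-05
27 -5 1 [np.float64(0.19), np.float64(0.22), np.float64(0.39)] [-0.3   0.11 -0.6   2.21  0.74  0.67  0.05] [ 0.46  0.24 -0.68  2.01  0.49  0.52  0.95]
27 10 0 no 0.010623458297026822
27 10 1 [np.float64(0.13), np.float64(0.14), np.float64(0.39)] [-0.21  0.05 -0.61  2.27  0.59  0.5   0.47] [ 0.53  0.23 -0.66  2.01  0.15  0.48  1.55]
27 25 0 [np.float64(0.1), np.float64(0.08), np.float64(0.42)] [-0.18  0.01 -0.52  2.3   0.25  0.38 -2.04] [ 0.23  0.22 -0.24  1.98 -0.33  0.55 -0.88]
27 25 1 [np.float64(0.1), np.float64(0.09), np.float64(0.42)] [-0.1   0.01 -0.6   2.3   0.25
[... 343 characters left out ...]
0.77  0.68  0.06]
33 -20 0 [np.float64(0.09), -9, np.float64(0.17)] [ 0.08  0.42 -1.21  2.16  1.17  1.09  2.56] [-0.87  0.24  0.65  2.06  0.37  0.42 -2.48]
33 -20 1 [np.float64(0.24), np.float64(0.28), np.float64(0.34)] [-2.02  0.38  1.14  2.16  0.33  0.64  0.04] [ 0.21  0.22 -0.53  2.06  0.86  0.55  0.28]
33 -5 0 no -9
33 -5 1 [np.float64(0.14), np.float64(0.15), np.float64(0.3)] [-1.99  0.19  1.1   2.26  0.61  0.52  0.07] [ 0.7   0.25 -0.95  2.1   0.82  0.43  0.63]
33 10 0 no -9
33 10 1 [np.float64(0.06), np.float64(0.05), np.float64(0.26)] [-0.26  0.02 -0.6   2.34  0.88  0.44  0.15] [ 0.83  0.26 -0.97  2.1   0.36  0.34  1.38]
33 25 0 no 0.015989095026927025
33 25 1 no 0.016588522295444275
```

```bash
cat > sim2.py <<'E'
from sim import *
def rows(q,d,n,world=True,turn=0,cap=.041):
    # each row: displacement d (m), orientation target inherits what was reached
    for _ in range(n):
        T,_p=fk(q,P,S); dd=np.array(d,float) if world else T[:3,:3]@np.array(d,float)
        L=np.linalg.norm(dd); dd=dd*min(1,cap/max(L,1e-9))
        q=step(q,T[:3,3]+dd,T[:3,:3]@Rot.from_euler('z',turn).as_matrix(),n=8)
    return q
def to(q,p,maxn=40):
    for _ in range(maxn):
        T,_p=fk(q,P,S); d=np.array(p)-T[:3,3]
        if np.linalg.norm(d)<.004: break
        q=rows(q,d,1)
    return q
def lean(q):
    p,t,a,j=tilt(q); return np.round(np.r_[p,t,a,j],3)
E
python3 - <<'E'
from sim2 import *
np.set_printoptions(precision=2,suppress=True)
q=np.array([-.8487,.3274,.6175,.7694,-.1166,2.0901,-1.6564]); q=rows(q,[0,0,-.1],6,world=False);print("exp tilt12.4 az-5, j -1.17 .2 .93 .72",q,lean(q))
q=rows(q,[.02,0,-.1],7,world=False);print("exp 24.8 az7, -1.58 .145 1.36",q,lean(q))
q0=np.array([-.2884,-.1833,.549,2.15,-.3804,.6043,-.79])
for start in([.5,-.3,.4],[.35,-.5,.4],[.15,-.6,.4],[.0,-.6,.45],[.6,-.1,.45]):
  q1=to(q0,start)
  for dn,d in(("up",[0,0,.1]),("tz",None)):
    for n in(8,14,20):
      q=rows(q1,d,n) if d else rows(q1,[0,0,-.1],n,world=False)
      print(start,dn,n,lean(q1)[3:5],lean(q),q)
E
```

```text
exp tilt12.4 az-5, j -1.17 .2 .93 .72 [-0.3   0.82  0.36  0.25 -0.4   2.09 -1.86] [ 0.77  0.17  0.47  4.86 99.36 -0.08]
exp 24.8 az7, -1.58 .145 1.36 [ 0.01  1.56  0.07  0.25 -0.42  2.09 -2.33] [  0.71   0.06  -0.1   47.74 150.66   0.16]
[0.5, -0.3, 0.4] up 8 [37.37 10.03] [ 0.5  -0.3   0.73 37.37 10.03  0.04] [-0.14  0.03  1.03  0.96 -0.63  1.8  -0.7 ]
[0.5, -0.3, 0.4] up 14 [37.37 10.03] [ 0.49 -0.56  0.7  65.91 35.08 -0.87] [ 1.22  0.81  0.18  0.25 -1.5   2.09 -1.69]
[0.5, -0.3, 0.4] up 20 [37.37 10.03] [ 0.54 -0.6   0.55 97.16 50.54 -0.69] [ 1.23  1.21 -0.3   0.25 -1.5   2.07 -2.65]
[0.5, -0.3, 0.4] tz 8 [37.37 10.03] [ 0.31 -0.34  0.66 36.34 10.25  0.04] [-0.09 -0.36  0.87  1.28 -0.27  1.75 -0.62]
[0.5, -0.3, 0.4] tz 14 [37.37 10.03] [ 0.25 -0.4   0.93 49.82 -7.13  0.24] [-1.1  -0.38  1.39  0.28  0.09  2.09 -0.84]
[0.5, -0.3, 0.4] tz 20 [37.37 10.03] [  0.45  -0.26   0.97  50.81 -50.3    0.78] [-2.58 -0.25  1.39  0.25  1.84  2.09 -0.38]
[0.35, -0.5, 0.4] up 8 [37.37 10.05] [ 0.37 -0.53  0.74 39.58  0.9   0.12] [ 0.8   0.4   1.04  0.62 -1.28  2.09 -0.35]
[0.35, -0.5, 0.4] up 14 [
[... 2159 characters left out ...]
[37.37 10.03] [ 0.6  -0.1   0.78 37.37 10.03  0.04] [-0.19  0.02  0.51  0.83 -0.34  1.71 -1.16]
[0.6, -0.1, 0.45] up 14 [37.37 10.03] [ 0.73 -0.28  0.58 50.14 62.97 -0.76] [ 0.65  0.84  0.2   0.25 -1.18  2.09 -2.01]
[0.6, -0.1, 0.45] up 20 [37.37 10.03] [ 0.77 -0.3   0.45 79.76 74.31 -0.56] [ 0.72  1.19 -0.03  0.25 -1.41  2.09 -2.65]
[0.6, -0.1, 0.45] tz 8 [37.37 10.03] [ 0.43 -0.13  0.68 33.55 10.42  0.03] [-0.15 -0.38  0.39  1.31 -0.13  1.66 -1.12]
[0.6, -0.1, 0.45] tz 14 [37.37 10.03] [ 0.35 -0.19  0.94 44.79  1.35  0.12] [-0.39 -0.08  1.17  0.45 -0.59  2.09 -1.03]
[0.6, -0.1, 0.45] tz 20 [37.37 10.03] [  0.45  -0.09   0.99  50.74 -24.     0.59] [-2.58 -0.15  1.39  0.25  1.42  2.09 -1.01]
```

Near-limit pushes with the arm on the left side (az ~40°) should trim the lean to about 27° at az ~5°, and with the tool flipped 180° that suits both pick and place. Back off, then flip.

>>> step_arm --motion '[[[1,0,0,-0.4,0],[1,0,0,-0.3,-0.039],[1,0,0,0,-0.039],[1,0,0,0,-0.039],[1,0,0,0,-0.039],[1,0,0,0,-0.039],[1,0,0,0,-0.039],[1,0,0,0,-0.039],[1,0,0,0,-0.039],[1,0,0,0,-0.039],[1,0,0,0,-0.039],[1,0,0,0,-0.039]]]'

```text
time_s: 19.32
position: [0.5387, -0.1171, 0.2759]
tcp_rot: [0.661, 0.682, 0.267, 0.164]
wrist_force: [0.7, -0.4, 0.3]
grip_width: 0.0852
```

>>> step_arm --motion '[[[1,0,0,0,-0.039],[1,0,0,0,-0.039],[1,0,0,0,-0.039],[1,0,0,0,-0.039],[1,0,0,0,-0.039],[1,0,0,0,-0.039],[1,0,0,0,-0.039],[1,0,0,0,-0.039],[1,0,0,0,-0.039],[1,0,0,0,-0.039],[1,0,0,0,-0.039],[1,0,0,0,-0.039]]]'

```text
time_s: 20.32
position: [0.5387, -0.1171, 0.2759]
tcp_rot: [0.033, 0.949, 0.088, 0.301]
wrist_force: [0.0, 0.6, -0.4]
grip_width: 0.0854
```

```bash
python3 - <<'E'
from h import *
st(); go([.55,.1,.36]); go([.45,.3,.30])
E
```

```text
[-0.4351 -0.3729  0.641   2.1395 -0.095   0.7319  1.7917] [ 0.5387 -0.1171  0.2759] toolx [-0.8163  0.1149 -0.5661] y [0.0088 0.9824 0.1867] z [ 0.5776  0.1474 -0.8029] tilt 36.59450638492377 F [ 0.031   0.625  -0.3713] 0.08544717111404591 20.3167
d tool(100mm) [-0.3185  2.2907 -0.2896] min rows 5.616342953049435
d tool(100mm) [ 1.0673  4.1346 -0.0906] min rows 10.291775765190486
```

>>> step_arm --motion '[[[1,-0.05,0.38,-0.05,-0.03],[1,-0.05,0.38,-0.05,0],[1,-0.05,0.38,-0.05,0],[1,-0.05,0.38,-0.05,0],[1,-0.05,0.38,-0.05,0],[1,-0.05,0.38,-0.05,0],[1,0,0,0,0]]]'

```text
time_s: 20.9
position: [0.5342, 0.1098, 0.3531]
tcp_rot: [-0.013, 0.949, 0.076, 0.306]
wrist_force: [0.5, -0.5, 0.0]
grip_width: 0.0852
```

```bash
python3 - <<'E'
from h import *
st(); go([.45,.35,.32])
E
```

```text
[-0.1686 -0.3618 -0.0979  2.0499 -0.0364  0.8098  1.3431] [0.5342 0.1098 0.3531] toolx [-0.8121  0.0218 -0.5831] y [-0.0716  0.988   0.1367] z [ 0.5791  0.1527 -0.8008] tilt 36.78892002188374 F [ 0.4825 -0.4554  0.043 ] 0.08519987846372594 20.9
d tool(100mm) [0.9293 2.3878 0.1445] min rows 6.1840678314278295
```

>>> step_arm --motion '[[[1,0.15,0.38,0.02,0],[1,0.15,0.38,0.02,0],[1,0.15,0.38,0.02,0],[1,0.15,0.38,0.02,0],[1,0.15,0.38,0.02,0],[1,0.15,0.38,0.02,0],[1,0.2,-0.24,-0.2,0],[1,0.2,-0.24,-0.2,0],[1,0.2,-0.24,-0.2,0],[1,0,0,0,0]]]'

```text
time_s: 21.73
position: [0.4084, 0.2964, 0.3107]
tcp_rot: [-0.013, 0.952, 0.066, 0.3]
wrist_force: [-0.2, -0.3, -1.4]
grip_width: 0.0857
```

```bash
python3 - <<'E'
from h import *
st()
E
```

```text
[-0.4687 -0.3777 -0.4143  2.1179  0.2871  0.8865  0.5748] [0.4084 0.2964 0.3107] toolx [-0.8196  0.0155 -0.5727] y [-0.0632  0.9911  0.1173] z [ 0.5695  0.1324 -0.8113] tilt 35.77716345982822 F [-0.2075 -0.3346 -1.3855] 0.08568589732084775 21.7333
```

>>> step_arm --motion '[[[1,0.22,-0.27,-0.21,0],[1,0.22,-0.27,-0.21,0],[1,0.22,-0.27,-0.21,0],[1,0.22,-0.27,-0.21,0]]]'

```text
time_s: 22.07
position: [0.3367, 0.256, 0.225]
tcp_rot: [-0.021, 0.961, -0.018, 0.276]
wrist_force: [0.9, 1.5, -0.9]
grip_width: 0.0854
```

```bash
python3 - <<'E'
from h import *
st()
E
```

```text
[-0.6248 -0.3776 -0.4626  2.2648  0.4024  1.      0.3514] [0.3367 0.256  0.225 ] toolx [-0.8465 -0.0496 -0.5301] y [-0.0292  0.9985 -0.0468] z [ 0.5316 -0.0241 -0.8466] tilt 32.153484909274894 F [ 0.8913  1.5244 -0.8962] 0.08544218907230372 22.0667
```

Lean is now 32° at azimuth −3°, nearly square to the rack. Check the path to the shaker with the model.

```bash
python3 - <<'E'
from h import *
import sim
s=status.sense();M=Rot.from_quat(s['tcp_rot']).as_matrix()@Rot.from_euler('z',5,degrees=True).as_matrix()
t=np.array([.457,.294,.086])+.022*M[:,2]; pre=t-.115*M[:,2]
print(t,pre,M[:,1]); d=M.T@(pre-s['position']); print("to pre",d*10)
q0=np.array(s['joint_pos'])
T,_=sim.fk(q0,sim.P,sim.S); R=T[:3,:3]@Rot.from_euler('z',5,degrees=True).as_matrix()
q=sim.run(q0,pre,8,R);print(q);q=sim.run(q,t,6,R);print(q,*sim.tilt(q))
hi=[.5,.25,.35]
q=sim.run(q0,hi,8,R);print("via",q);q=sim.run(q,pre,8,R);print(q);q=sim.run(q,t,6,R);print(q,*sim.tilt(q))
print("hi",M.T@(np.array(hi)-s['position'])*10)
E
```

```text
[0.4687 0.2935 0.0674] [0.4076 0.2962 0.1647] [ 0.0447  0.999  -0.0004]
to pre [-0.263   0.4342  0.8769]
[-0.5225 -0.1532 -0.5127  2.2333  0.5685  0.8474  0.1452]
[-0.4716  0.113  -0.4903  2.2464  0.9059  0.6777 -0.1179] [0.4687 0.2935 0.0674] 32.15348490927493 -6.3783500014045815 -0.03230574855971383
via [-0.5233 -0.2314 -0.2413  1.9189  0.3915  1.0782  0.6348]
[-0.5699 -0.1494 -0.469   2.2333  0.5785  0.8514  0.1368]
[-0.5183  0.1105 -0.4416  2.2464  0.8986  0.6735 -0.1126] [0.4687 0.2935 0.0674] 32.153484909274894 -6.378350001404578 -0.03230574855971397
hi [-2.0482  0.0127 -0.1889]
```

>>> step_arm --motion '[[[1,0,0,0,0.028],[1,-0.07,0.11,0.22,0],[1,-0.07,0.11,0.22,0],[1,-0.07,0.11,0.22,0],[1,-0.06,0.1,0.22,0],[1,0,0,0,0]]]'

```text
time_s: 22.57
position: [0.4104, 0.2965, 0.1629]
tcp_rot: [0.022, 0.961, -0.006, 0.275]
wrist_force: [-1.4, -2.3, -1.0]
grip_width: 0.0855
```

```bash
python3 - <<'E'
from h import *
st(); t,M=tcp_for([.457,.294,.086]); go(t)
# refine shaker location: grey cap in top view
im=get_image("top"); cv2.imwrite("pics/t3.png",im[:,:,::-1]); print([unproj("top",(225+u/4,105+v/4),z) for u,v,z in((63,529,.117),)])
a=cv2.resize(im[190:270,200:290,::-1],(360,320),interpolation=cv2.INTER_CUBIC); s=cv2.resize(get_image("side")[230:350,230:410,::-1],None,fx=2.667,fy=2.667,interpolation=cv2.INTER_CUBIC)[:320]
cv2.imwrite("pics/p2.png",cv2.resize(np.hstack([a,s]),None,fx=.95,fy=.95))
E
```

```text
[-0.5492 -0.106  -0.4849  2.2123  0.6047  0.84    0.1169] [0.4104 0.2965 0.1629] toolx [-0.8477  0.0392 -0.5291] y [0.0459 0.9989 0.0006] z [ 0.5285 -0.0238 -0.8486] tilt 31.941954839159045 F [-1.3547 -2.285  -0.9917] 0.08551933728925241 22.5667
d tool(100mm) [ 0.0108 -0.0038  1.1198] min rows 2.69843958927973
[array([0.4571, 0.294 , 0.117 ])]
```

View pics/p2.png

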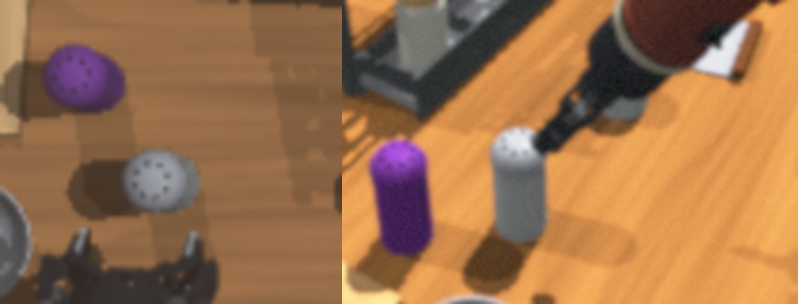

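The fingers are centred on the shaker: cap at (155,180), finger tips at columns 80 and 192, consistent after allowing for height. Purple is clear. Approach, close and lift.

>>> step_arm --motion '[[[1,0,0,0.28,0],[1,0,0,0.28,0],[1,0,0,0.28,0],[1,0,0,0.28,0],[1,0,0,0,0]]]'

```text
time_s: 23.08
position: [0.4691, 0.2919, 0.0691]
tcp_rot: [0.023, 0.961, -0.007, 0.276]
wrist_force: [-1.3, -0.6, 0.1]
grip_width: 0.0852
```

```bash
python3 - <<'E'
from h import *
st(); t,M=tcp_for([.457,.294,.086]); go(t)
E
```

```text
[-0.5141  0.1293 -0.4372  2.231   0.9088  0.6726 -0.1133] [0.4691 0.2919 0.0691] toolx [-0.8463  0.0396 -0.5312] y [ 0.0471  0.9989 -0.0004] z [ 0.5306 -0.0254 -0.8472] tilt 32.087610688599064 F [-1.2848 -0.6028  0.1349] 0.08518234023837383 23.0833
d tool(100mm) [0.0137 0.0154 0.0116] min rows 0.0569596496528158
```

>>> step_arm --motion '[[[-1,0,0,0,0],[-1,0,0,0,0],[-1,0,0,0,0],[-1,0,0,0,0],[-1,0,0,0,0],[-1,0,0,0,0],[-1,0,0,0,0],[-1,0,0,0,0]]]' --force 70

```text
time_s: 23.75
position: [0.4696, 0.296, 0.0755]
tcp_rot: [0.021, 0.96, -0.004, 0.28]
wrist_force: [-2.2, -0.3, 8.1]
grip_width: 0.0557
```

>>> step_arm --motion '[[[-1,-0.05,0,-0.08,0],[-1,-0.08,0,-0.12,0],[-1,-0.1,0,-0.16,0],[-1,-0.15,0,-0.24,0],[-1,0,0,0,0]]]'

```text
time_s: 24.17
position: [0.47, 0.2967, 0.1498]
tcp_rot: [0.022, 0.959, -0.002, 0.281]
wrist_force: [0.7, 1.1, -0.8]
grip_width: 0.0559
```

```bash
python3 - <<'E'
from h import *
import sim
st(); off=np.array([.0121,-.0021,.0691]) 
s=status.sense();M=Rot.from_quat(s['tcp_rot']).as_matrix();p=s['position']-off;print("base",p,rk(p))
A=W(-.17,.06,.12);B=W(-.105,0,.1);C=W(-.005,0,.095);D=W(-.005,0,.033)
q=np.array(s['joint_pos'])
for a,b in((p,A),(A,B),(B,C),(C,D)): 
    q=sim.run(q,b+off,10); print(b,"d",M.T@(b-a)*10,q,*sim.tilt(q)[1:3])
E
```

```text
[-0.4843 -0.0066 -0.4522  2.1642  0.6933  0.7634  0.1304] [0.47   0.2967 0.1498] toolx [-0.8409  0.0401 -0.5397] y [0.0426 0.9991 0.0079] z [ 0.5395 -0.0163 -0.8418] tilt 32.66906997664469 F [ 0.6808  1.1396 -0.7695] 0.05591552661310461 24.1667
base [0.4579 0.2988 0.0807] [-0.2274  0.2539  0.0807]
[0.5024 0.1015 0.12  ] d [-0.6647 -1.9492 -0.0584] [-0.3645 -0.2797 -0.0649  2.2989  0.3843  0.6376  0.8402] 32.66906997664466 -5.5122748148070535
[0.5632 0.0374 0.1   ] d [-0.4297 -0.6168  0.5073] [-0.3318 -0.1502  0.1066  2.2411  0.3107  0.5142  1.0746] 32.66906997664466 -5.512274814807068
[0.663  0.0307 0.095 ] d [-0.8147 -0.0241  0.5815] [-0.313   0.0702  0.1472  2.0401  0.2108  0.4803  1.1971] 32.66906997664468 -5.512274814807071
[0.663  0.0307 0.033 ] d [ 0.3346 -0.0049  0.5219] [-0.321   0.1573  0.1596  2.092   0.2485  0.3436  1.1448] 32.66906997664464 -5.512274814807072
```

Shaker gripped at 55.9 mm and lifted. Carry it to in front of bay1.

>>> step_arm --motion '[[[-1,-0.18,0,-0.28,0],[-1,-0.15,-0.2,-0.15,0],[-1,-0.12,-0.37,0,0],[-1,-0.12,-0.37,0,0],[-1,-0.12,-0.37,0.02,0],[-1,-0.12,-0.37,0.04,0],[-1,-0.12,-0.37,0.08,0],[-1,-0.12,-0.37,0.1,0],[-1,-0.1,-0.2,0.12,0],[-1,0,0,0,0]]]'

```text
time_s: 25.0
position: [0.5511, 0.0231, 0.2101]
tcp_rot: [0.025, 0.96, -0.005, 0.278]
wrist_force: [-0.2, 0.4, -3.1]
grip_width: 0.0557
```

```bash
python3 - <<'E'
from h import *
st(); off=np.array([.0126,.002,.0755]) 
s=status.sense();M=Rot.from_quat(s['tcp_rot']).as_matrix();p=s['position']-off;print("base",p,rk(p))
B=W(-.105,0,.1);C=W(-.004,0,.095);D=W(-.004,0,.033)
for a,b in((p,B),(B,C),(C,D)): print("d",M.T@(b-a)*10)
E
```

```text
[-0.317  -0.2223  0.0912  2.212   0.281   0.6209  1.112 ] [0.5511 0.0231 0.2101] toolx [-0.8438  0.0444 -0.5348] y [0.0505 0.9987 0.0033] z [ 0.5343 -0.0243 -0.845 ] tilt 32.3310799596793 F [-0.2044  0.4362 -3.0977] 0.055677274906763004 25.0
base [0.5385 0.0211 0.1346] [-0.1286 -0.0178  0.1346]
d [-0.0164  0.1735  0.4203]
d [-0.8266 -0.0161  0.5823]
d [ 0.3316 -0.002   0.5239]
```

>>> step_arm --motion '[[[-1,0,0.08,0.2,0],[-1,-0.02,0.09,0.22,0],[-1,0,0,0,0],[-1,-0.2,0,0.145,0],[-1,-0.21,0,0.145,0],[-1,-0.21,0,0.145,0],[-1,-0.2,0,0.145,0],[-1,0,0,0,0]]]'

```text
time_s: 25.67
position: [0.6787, 0.0405, 0.1717]
tcp_rot: [0.021, 0.96, -0.005, 0.279]
wrist_force: [-1.0, -0.3, -2.2]
grip_width: 0.0556
```

```bash
python3 - <<'E'
from h import *
st(); off=np.array([.0126,.002,.0755]) 
s=status.sense();M=Rot.from_quat(s['tcp_rot']).as_matrix();p=s['position']-off;print("base",p,rk(p))
print("d",M.T@(W(-.004,0,.033)-p)*10)
cv2.imwrite("pics/c4.png",cv2.resize(get_image("side")[130:280,210:370,::-1],None,fx=4,fy=4,interpolation=cv2.INTER_CUBIC))
E
```

```text
[-0.2981  0.1002  0.114   2.0002  0.2301  0.4987  1.1665] [0.6787 0.0405 0.1717] toolx [-0.8431  0.0386 -0.5364] y [0.0436 0.999  0.0033] z [ 0.536  -0.0206 -0.844 ] tilt 32.43977411804581 F [-1.0391 -0.303  -2.1582] 0.05557999623891875 25.6667
base [0.6661 0.0385 0.0962] [-0.0025  0.008   0.0962]
d [ 0.3532 -0.0815  0.5239]
```

View pics/c4.png

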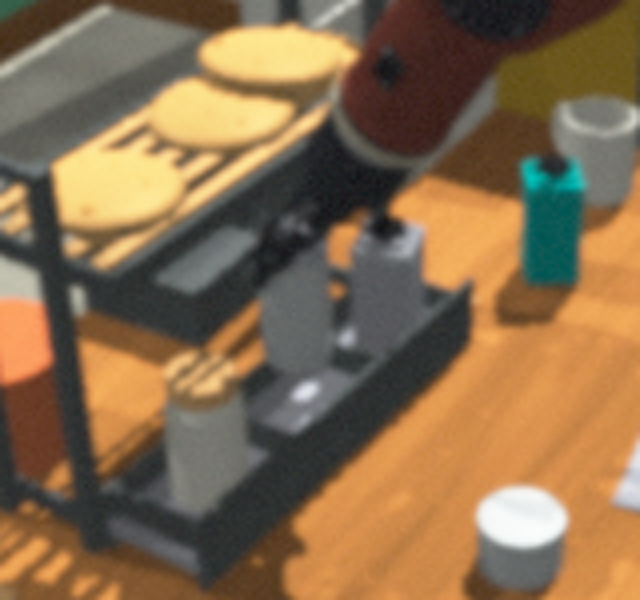

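The shaker is upright above bay1, clear of shelf, jar and canister. Lower it.

>>> step_arm --motion '[[[-1,0.08,-0.02,0.12,0],[-1,0.08,-0.02,0.12,0],[-1,0.08,-0.02,0.12,0],[-1,0.08,-0.02,0.12,0],[-1,0,0,0,0]]]'

```text
time_s: 26.13
position: [0.6711, 0.0321, 0.1104]
tcp_rot: [0.021, 0.961, -0.005, 0.276]
wrist_force: [-0.1, -0.2, -3.9]
grip_width: 0.0556
```

>>> step_arm --motion '[[[-1,0.015,0,0.025,0],[-1,0.012,0,0.018,0],[-1,0.009,0,0.014,0],[-1,0,0,0,0]]]'

```text
time_s: 26.47
position: [0.6744, 0.0328, 0.1077]
tcp_rot: [0.021, 0.96, -0.004, 0.279]
wrist_force: [-0.6, 0.1, -2.7]
grip_width: 0.0555
```

```bash
python3 - <<'E'
from h import *
st(); print("base",rk(status.sense()['position']-np.array([.0126,.002,.0755])))
E
```

```text
[-0.2957  0.1752  0.1297  2.069   0.2639  0.355   1.1296] [0.6744 0.0328 0.1077] toolx [-0.8432  0.0386 -0.5362] y [0.0436 0.999  0.0034] z [ 0.5358 -0.0205 -0.8441] tilt 32.42712983881659 F [-0.5605  0.1023 -2.7274] 0.055533540825554444 26.4667
base [-0.0062 -0.      0.0322]
```

>>> step_arm --motion '[[[-1,0.01,0,0.015,0],[-1,0.01,0,0.015,0],[-1,0,0,0,0]]]'

```text
time_s: 26.72
position: [0.6759, 0.0326, 0.1056]
tcp_rot: [0.022, 0.96, -0.004, 0.281]
wrist_force: [-3.2, 0.4, 6.0]
grip_width: 0.0559
```

Contact (+9 N). Release and retreat.

>>> step_arm --motion '[[[0.6,0,0,0,0],[0.6,0,0,0,0],[0.6,0,0,0,0],[0.6,0,0,0,0],[0.6,0,0,-0.1,0],[0.6,0,0,-0.25,0],[0.6,0,0,-0.35,0],[0.6,0,0,-0.4,0],[0.6,0,0,-0.4,0],[0.6,0,0,-0.4,0],[0.6,0,0,0,0],[0.6,0,0,0,0]]]'

```text
time_s: 27.72
position: [0.5726, 0.0368, 0.268]
tcp_rot: [0.022, 0.959, -0.004, 0.282]
wrist_force: [0.4, -0.4, -0.5]
grip_width: 0.068
```

```bash
python3 - <<'E'
from h import *
st()
t=get_image("top")[:,:,::-1];s=get_image("side")[:,:,::-1]
a=cv2.resize(s[100:340,190:400],None,fx=2,fy=2,interpolation=cv2.INTER_CUBIC);b=cv2.resize(t[130:280,225:410],(370,300),interpolation=cv2.INTER_CUBIC)
cv2.imwrite("pics/p3.png",np.hstack([a,cv2.copyMakeBorder(b,0,180,0,0,0)]))
# change outside robot: bystanders vs start, top view
t0=cv2.imread("pics/top0.png")
for n,(x,y) in dict(squat=(304,240),scraper=(347,257),bowl=(191,253),mug=(455,185),brush=(450,250),board=(193,203)).items():
    w=t0[y-14:y+14,x-18:x+18]; r=cv2.matchTemplate(t[y-24:y+24,x-28:x+28],w,cv2.TM_CCOEFF_NORMED); _,m,_,l=cv2.minMaxLoc(r); print(n,round(m,2),l[0]-10,l[1]-10)
E
```

```text
[-0.3286 -0.2234  0.0822  2.0928  0.2516  0.7329  1.1416] [0.5726 0.0368 0.268 ] toolx [-0.8403  0.0393 -0.5406] y [0.0434 0.999  0.0053] z [ 0.5403 -0.019  -0.8412] tilt 32.727953368351095 F [ 0.447  -0.4293 -0.4817] 0.06798460144729812 27.7167
squat 0.05 8 -3
scraper 0.93 1 0
bowl 0.89 0 0
mug 1.0 0 0
brush 1.0 0 0
board 1.0 0 0
```

The picture limit is reached, so I'll check numerically. First move the arm aside to uncover the scene.

>>> step_arm --motion '[[[0.6,-0.1,0,-0.25,0],[0.6,0,-0.38,-0.1,0],[0.6,0,-0.38,-0.1,0],[0.6,0,-0.38,0,0],[0.6,0,-0.38,0,0],[0.6,0,-0.38,0,0],[0.6,0,-0.38,0,0],[0.6,0,-0.38,0,0],[0.6,0,0,0,0],[0.6,0,0,0,0]]]'

```text
time_s: 28.65
position: [0.5444, -0.2312, 0.3049]
tcp_rot: [0.024, 0.96, -0.005, 0.278]
wrist_force: [0.2, 1.3, -0.5]
grip_width: 0.0683
```

```bash
python3 - <<'E'
from h import *
st()
im={n:get_image(n)[:,:,::-1] for n in("top","side")}; ref={n:cv2.imread(f"pics/{n}0.png") for n in im}
for n,(x,y) in dict(squat=(304,240),scraper=(347,257)).items():
    w=ref["top"][y-14:y+14,x-18:x+18]; r=cv2.matchTemplate(im["top"][y-24:y+24,x-28:x+28],w,cv2.TM_CCOEFF_NORMED); _,m,_,l=cv2.minMaxLoc(r); print(n,round(m,2),l[0]-10,l[1]-10)
def chk(name,n,P0,P1,hw,hh,sr=9):
    a=proj(n,[P0])[0];b=proj(n,[P1])[0];ai=np.round(a).astype(int);bi=np.round(b).astype(int)
    z0=(cam(n)[1]@np.r_[P0,1])[2];z1=(cam(n)[1]@np.r_[P1,1])[2]
    w=ref[n][ai[1]-hh:ai[1]+hh,ai[0]-hw:ai[0]+hw]; w=cv2.resize(w,None,fx=z0/z1,fy=z0/z1); h2,w2=w.shape[0]/2,w.shape[1]/2
    y0=int(bi[1]-h2-sr);x0=int(bi[0]-w2-sr); reg=im[n][y0:y0+w.shape[0]+2*sr,x0:x0+w.shape[1]+2*sr]
    r=cv2.matchTemplate(reg,w,cv2.TM_CCOEFF_NORMED);_,m,_,l=cv2.minMaxLoc(r); print(name,n,"score",round(m,2),"shift px",l[0]-sr,l[1]-sr,"at",bi)
for n in("side","top"):
    chk("jar",n,W(0,.12,.09),W(0,.12,.09),8,14)
S=W(-.006,0,.03);C=W(-.0045,-.1195,.03)
for h in(.02,.06,.1):
    chk(f"shaker h{h}","side",np.r_[.457,.294,h],S+[0,0,h],12,8)
    chk(f"canister h{h}","side",np.r_[.4975,-.2895,h],C+[0,0,h],12,8)
chk("shaker","top",np.r_[.457,.294,.115],S+[0,0,.115],8,8); chk("can","top",np.r_[.4975,-.2895,.115],C+[0,0,.115],9,9)
E
```

```text
[-0.3126 -0.2649  0.6554  1.9888 -0.0158  0.8269  1.8988] [ 0.5444 -0.2312  0.3049] toolx [-0.8448  0.0428 -0.5333] y [0.0486 0.9988 0.0032] z [ 0.5328 -0.0232 -0.8459] tilt 32.23078896696391 F [ 0.2027  1.2653 -0.4653] 0.06833147135947067 28.65
squat 0.72 0 0
scraper 1.0 0 0
jar side score 1.0 shift px 0 0 at [262 237]
jar top score 0.97 shift px 0 0 at [283 174]
shaker h0.02 side score 0.46 shift px -9 0 at [287 228]
canister h0.02 side score 0.5 shift px 9 7 at [307 210]
shaker h0.06 side score 0.6 shift px -2 -3 at [287 218]
canister h0.06 side score 0.6 shift px -1 -8 at [307 200]
shaker h0.1 side score 0.82 shift px 1 1 at [286 207]
canister h0.1 side score 0.63 shift px -1 0 at [307 190]
shaker top score 0.64 shift px 0 2 at [317 176]
can top score 0.65 shift px -1 -1 at [352 177]
```

Both tops match their predicted upright positions within 1–2 px, and the jar and bystanders show 0–1 px of shift. The arm is clear of everything, so hand it in.

```bash
python3 -c "
from plant import workorder
print(workorder.finish_job())"
```

```text
the job is handed in; nothing more can be done
None
```

I put the canister in the right bay and the shaker in the middle bay, and handed the job in at about 29 s of the 67 s allowed. The hand-in gives no verdict. To get under the upper shelf I leaned the tool 32–37° back towards the robot by pushing against the arm's reach limits, since the moves have no tilt of their own.

**Placing:** by the arm's own position, both tins were set down within about 6 mm of their bay centres. I felt each touch the shelf floor before letting go.

**Last checks:**
- **Tins:** in the side view both tops matched where an upright tin should be, to about 1 px (match scores 0.82 for the shaker and 0.63 for the canister). In the top view they matched within 2 px (0.64 and 0.65).
- **Jar and bystanders:** no shift above 1 px in the top view.
- **Arm:** well clear of everything at the end.

**Weak or disagreeing checks:**
- Matches on the middle and lower parts of both tins were poor (scores 0.46–0.60, with shifts up to the 9 px search limit), probably because of different lighting and the rail in front, so I did not rely on them.
- The squat tin's match was only 0.72, though with no shift.
- The 12-picture viewing limit had run out, so I checked the finished shaker placing by these numbers only, not by eye. I had seen the shaker hanging above its bay and the canister standing in its own.

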